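# Clear the bento set onto its cork pads

## Task

Tidy the bench: put the lower (open) bento tier on the oblong cork pad and nest the upper tier fully down on it. Stand the skewer holder on the square pad, the large soy dish on the large round pad and the small soy dish on the small round pad, in whatever order suits you. Everything should end upright, centred and square on its own pad with nothing overhanging; set the ceramic dishes down rather than dropping them, and leave the tea cup where it stands.

Things in the scene. Friction and masses are not known exactly. Their poses are not given: they have to be found in the camera images.
- tier_lower: Lower bento tier: open-topped white plastic box, 160 (x) x 62 (y) x 48 mm tall, walls and floor 3 mm, inside empty. Loose, 0.1 to 0.2 kg. Origin at the centre of its underside, z up, x along its length; its two ends are alike.
- tier_upper: Upper bento tier: closed white plastic box, flat top, thin grey line near its edge. Body 160 (x) x 62 (y) x 34 mm above a foot 144 x 46 x 6 mm; 40 mm tall in all. The foot drops into the lower tier (154 x 56 mm inside), the body rests on its rim: upper origin then 42 mm above lower origin. Loose, 0.1 to 0.25 kg. Origin: centre of the foot's underside, z up, x along its length; ends alike.
- dish_large: Large soy dish: round, open, white ceramic, 66 mm outside diameter, 24 mm tall, upright outer wall 4 mm thick. Loose, about 0.1 kg. Origin at the centre of its underside, z up.
- dish_small: Small soy dish: same make, 44 mm outside diameter, 24 mm tall, wall 4 mm. Loose, about 0.05 kg. Origin at the centre of its underside, z up.
- skewer_holder: Square bamboo skewer holder, 54 x 54 mm, 75 mm tall, with short skewers (part of it) standing out to 90 mm height. Loose, 0.1 to 0.2 kg. Origin at the centre of its underside, z up, x and y square to its sides; all four sides are alike.
- pad_oblong: Oblong cork pad, 184 (x) x 86 (y) mm, 6 mm thick, fixed to the bench. Origin at the centre of its underside, which lies on the bench (its top is 6 mm higher); x along its length.
- pad_square: Square cork pad, 76 x 76 mm, 6 mm thick, fixed. Origin at the centre of its underside; x and y square to its sides.
- pad_round_large: Large round cork pad, 90 mm diameter, 6 mm thick, fixed. Origin at the centre of its underside.
- pad_round_small: Small round cork pad, 64 mm diameter, 6 mm thick, fixed. Origin at the centre of its underside.
- tea_cup: Bystander: blue ceramic tea cup, 58 mm across the rim, 55 mm tall, standing loose on the bench beyond the things. Origin at the centre of its underside, z up. To be left alone.
There are look-alikes about, which are no part of the job. Leave any purple or yellow look-alike of the tier_upper alone.

How it is judged (in metres and radians):
At the end, for the whole second after the job is handed in: Lower tier on oblong pad (13 mm, 0.17 rad); upper tier nested on it (8 mm, 0.15 rad, foot inside); large dish, small dish and skewer holder each on its own pad (centres within 13 mm; holder square within 0.26 rad); all upright (0.08 rad), at rest (0.02 m/s) and released (horizontal distance between tier_lower and pad_oblong below 0.013 m and z of tier_lower in the frame of pad_oblong between 0.002 and 0.011 m and angle between the x axis of tier_lower and the x axis of pad_oblong, either way round below 0.17 rad and horizontal distance between tier_upper and tier_lower below 0.008 m and z of tier_upper in the frame of tier_lower between 0.038 and 0.0455 m and angle between the x axis of tier_upper and the x axis of tier_lower, either way round below 0.15 rad and horizontal distance between dish_large and pad_round_large below 0.013 m and z of dish_large in the frame of pad_round_large between 0.002 and 0.011 m and horizontal distance between dish_small and pad_round_small below 0.013 m and z of dish_small in the frame of pad_round_small between 0.002 and 0.011 m and horizontal distance between skewer_holder and pad_square below 0.013 m and z of skewer_holder in the frame of pad_square between 0.002 and 0.011 m and (angle between the x axis of skewer_holder and the x axis of pad_square, either way round below 0.26 rad or angle between the x axis of skewer_holder and the y axis of pad_square, either way round below 0.26 rad) and linear speed of each of tier_lower, tier_upper, dish_large, dish_small, skewer_holder below 0.02 m/s and angle between each of tier_lower, tier_upper, dish_large, dish_small, skewer_holder's own z axis and vertical below 0.08 rad); the robot touches nothing.
It fails at once if the tea cup is shifted by more than 15 mm or tipped (distance of tea_cup from where it was at the start of the episode above 0.015 m or angle between tea_cup's own z axis and vertical above 0.25 rad).
It fails at once if the large ceramic dish is dropped or flung: moving faster than 0.6 m/s (a fall of some 18 mm) while the fingers do not hold it (contact force between the fingers and dish_large below 0.02 N and linear speed of dish_large above 0.6 m/s).
It fails at once if the small ceramic dish is dropped or flung: moving faster than 0.6 m/s (a fall of some 18 mm) while the fingers do not hold it (contact force between the fingers and dish_small below 0.02 N and linear speed of dish_small above 0.6 m/s).
It also fails if it takes over 120 s, if anything falls off the work surface, if the arm or the gripper's body presses on something with over 40 N, if the wrist force passes 120 N, or if a joint passes its speed limit or range.

## Robot

A 6-joint arm with a two-finger parallel gripper is mounted at the origin on the work surface. World frame = base frame: x ahead of the robot, y to its left, z up, the work surface at z = 0. Lengths are in mm, angles in rad, forces in N, time in s.
With the tool pointing down it reaches from about 350 to 800 mm from the base axis. Payload 7.3 kg.
Tool frame: the origin (TCP) lies on the centre line of the jaws, within the pads' length; the fingertips stand 17 mm ahead of it and the grasp point (between the pads) lies 2 mm behind it (env.tips_ahead is the distance from the TCP to the fingertips, in mm); z points along the fingers, y is the line along which they close (so a half turn about z gives the same grasp; the last joint's range is limited). The gripper opens to 85 mm and grips with 20 to 120 N. Pads are 22 mm wide; open, the fingers measure 114 mm over their backs; the gripper's body (76 mm by 85 mm) begins 54 mm behind the grasp point. The pads swing forward as they close: fully open they stand 13 mm farther back than shut.
Start: joints at [1.126, 0.342, 1.524, -0, 1.275, -0.146], TCP at [154.53, 501.76, 248.322] pointing down, gripper open.
Joint ranges: [-2.53, 2.53], [-0.77, 2.02], [0.04, 2.7], [-1, 4.14], [0.28, 2.66], [-3.11, 3.11]. Speed limits (rad/s): [2.57, 2.57, 3.14, 3.14, 3.14, 3.14].

## Interface

Orientations are given as [roll, pitch, yaw] about the fixed x, y, z axes, in that order (R = Rz(yaw) Ry(pitch) Rx(roll)).
In Python, from bench import readout, optics, ticket, env gives the robot as it stands.
- The arm moves only by the tool drive_tool, never from a script. Its argument "deltas" is a list of rows, each a list of 6 numbers: the shift along the tool's x, y, z scaled (see below), then the turn, a rotation vector about the tool's x, y, z scaled (see below). A call has 1 to 5 rows; each row shifts and turns the commanded pose from where the row before left it, along the tool's axes as they then stand; what a row does not reach is not made up. The controller multiplies each number of a shift by 0.3 m and each number of a turn by 45 degrees. A row lasts 1/10 s, in which the tool goes at most 50 mm and 8.59 degrees, less where a joint would pass 70% of its speed; a pose out of reach is approached as far as the arm can. A call with a number of a shift or a turn outside -1 to 1 is refused whole. A call with a gripper value outside its range is refused whole. "fingers" is the opening, from -1 (shut) to 1 (fully open), set as the call begins (left out, the last holds). The fingers move at their own pace and stop on an object; "force" is the grip in N (left out, the last holds). Time passes only in rows, so rows that do not move let the fingers close. It gives the time, the measured TCP pose, the force, the opening and the grip force at its end, in the units of the state.
- readout.read_state(): the state, without advancing time (a new reading comes with each control period).
- optics.grab_frame(name): name is "side" or "top"; returns the picture (400x640x3 uint8, blue, green, red); there is no depth.
- optics.camera_model(name): a dict with "vfov" (degrees; the focal length in pixels is half the picture's height over the tangent of half this angle, whatever the lens; pixels are square), "cx", "cy" (the principal point, pixels), "extrinsics" (4x4, takes a point from world to camera coordinates). Camera axes: x right, y up, looking along -z (the intrinsics and any distortion apply to the point x, -y, -z); pixel columns grow to the right and rows downward; lengths in mm; the calibration is good to about 2 mm. A picture is of the moment at which its call begins. camera_model takes no time and is no camera call.
- ticket.close_job(): hands the job in; it is judged then, once.
Trained networks look in the newest picture that a camera, given by its name, has taken for a name from the list of things; names that differ only in an ending like _2 or _b are one class to them, and where a whole thing is asked for, a point or a joint stands for the part that bears it (a point fixed in the world has none). Each returns a list of dicts, best first, with "confidence" (0 to 1); they miss things now and then, are a little off and sometimes report something else, mostly with a low value. They report only what shows in the picture. A call takes as long as a camera call. They do not tell look-alikes from the thing itself.
- optics.trace(camera, query): "mask" (400x640 bool, what is visible of it) and "box" ([left, top, right, bottom] in pixels, round what is visible of it).
The state is a dict: "clock": time; "joint_pos": joint angles; "joint_vel": joint speeds; "joint_torque": joint torques, N m; "eef_pos": TCP position; "tcp_rot": TCP orientation; "wrist_force": force on the tool from outside, world axes, zero at the start; "moment": the same for the moment, N m; "grip_width": finger opening in mm; "finger_force": force on a finger pad.
Only numpy, scipy, OpenCV 4.12 (cv2) and the standard library are available. Lean on these libraries where they do the work, as an engineer would, in place of code of your own. Each camera call takes 0.05 s, during which the arm holds its last target. There are 200 camera calls.

## Working session

There is one attempt and no reset: what is moved stays moved. The work goes in short steps, Python scripts to look and compute and a tool call to move; the robot and the scene stay as the last step left them, time stands still between calls to the robot, and variables do not carry over. Pictures are saved under pics/ and viewed, at most 14 in all, crops included, and the job is handed in when it is done.

Besides the shell and the picture viewer there is one more tool, called after "Emit:" by a JSON object that holds its "name" and its "arguments", one argument or row to a line. drive_tool: Moves the arm, as the interface text tells. Shifts and turns lie within -1 to 1; 1 stands for 0.3 m of shift or 45 degrees of turn. Its arguments: {"type":"object","properties":{"deltas":{"type":"array"},"fingers":{"type":"number"},"force":{"type":"number"}},"required":["deltas"]}

```bash
ls; mkdir -p pics
python3 - <<'E'
from bench import readout, optics, ticket, env
import cv2
for n in("top","side"):
    m=optics.camera_model(n);print(n,m)
    cv2.imwrite(f"pics/{n}0.png",optics.grab_frame(n))
print(readout.read_state(),env.tips_ahead)
E
```

```text
pics
top {'vfov': 49.22831119824197, 'cx': 314.0432693046695, 'cy': 198.33124035326307, 'extrinsics': array([[-2.44097392e-02, -9.99541244e-01, -1.79294703e-02,
         8.08656786e+01],
       [ 9.94927835e-01, -2.60399447e-02,  9.71623657e-02,
        -5.17730368e+02],
       [-9.75846743e-02, -1.54668211e-02,  9.95107034e-01,
        -1.17149685e+03],
       [ 0.00000000e+00,  0.00000000e+00,  0.00000000e+00,
         1.00000000e+00]])}
side {'vfov': 44.20324659677411, 'cx': 322.71120873975656, 'cy': 201.38872714349674, 'extrinsics': array([[ 9.82937956e-01, -1.83580490e-01,  1.14533602e-02,
        -5.05533422e+02],
       [ 1.20888500e-01,  6.91689767e-01,  7.12005082e-01,
        -1.53145661e+02],
       [-1.38632413e-01, -6.98472240e-01,  7.02080896e-01,
        -1.57395429e+03],
       [ 0.00000000e+00,  0.00000000e+00,  0.00000000e+00,
         1.00000000e+00]])}
{'clock': 0.1, 'joint_pos': array([ 1.12600026e+00,  3.42676378e-01,  1.52493116e+00,  2.83254869e-06,
        1.27539008e+00, -1.46000585e-01]), 'joint_vel': array([-0.00029942, -0.00199245, -0.00379948,  0.00113353,  0.00147019,
       -0.00060165]), 'joint_torque': array([ 1.43584435e-03, -4.34457707e+01, -2.46490932e+01, -2.49234226e-04,
        4.80156057e-03, -1.94792833e-06]), 'eef_pos': array([154.37656524, 501.43951441, 247.67995015]), 'tcp_rot': array([-3.14020303e+00, -2.07077717e-04,  2.84279620e+00]), 'wrist_force': array([ 0.02580902, -0.07056342, -0.12650352]), 'moment': array([-0.00066627, -0.05645271,  0.0233899 ]), 'finger_force': 0.0, 'grip_width': 85.51207389982163} 17.0
```

View pics/top0.png

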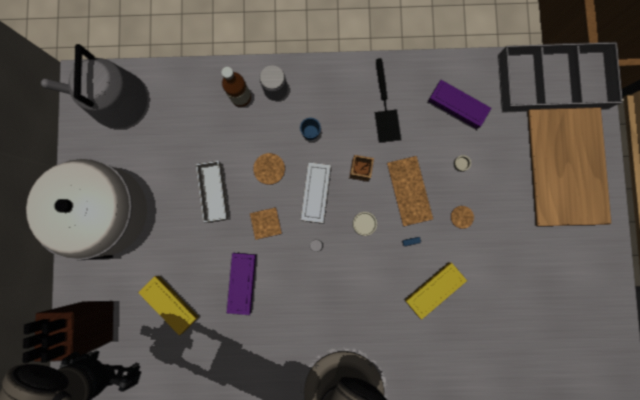

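View pics/side0.png

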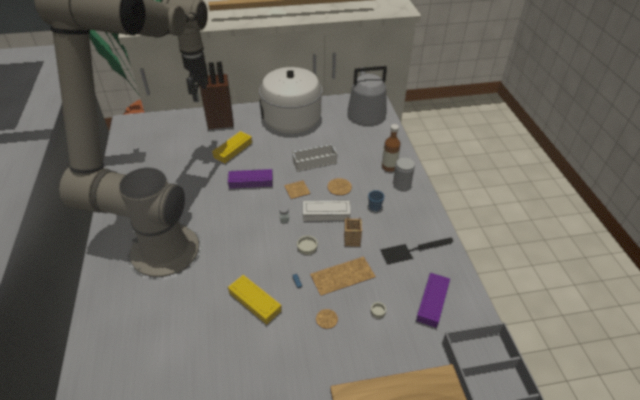

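Candidates for the white upper tier: white closed box top(316,193); white open box (213,192), which is the lower tier; purple (459,103) and (241,283); yellow (167,304) and (436,291). By the description I choose (316,193). The other things are large dish (364,224), small dish (462,163) (the grey knob at (316,245) is not a dish), holder (361,168), and pads at (409,190), (266,223), (269,168), (462,217). The blue cup is at (311,129).

```bash
cat > h.py <<'E'
from bench import readout, optics, ticket, env
import cv2, numpy as np
from scipy.optimize import minimize
def cam(n):
    m=optics.camera_model(n); f=200/np.tan(np.radians(m["vfov"])/2); return m,f
def proj(n,P):
    m,f=cam(n); E=m["extrinsics"]; p=np.asarray(P,float)@E[:3,:3].T+E[:3,3]
    return np.c_[m["cx"]+f*p[:,0]/-p[:,2], m["cy"]+f*p[:,1]/p[:,2]]
def ray(n,u,v,z):
    m,f=cam(n); E=m["extrinsics"]; R=E[:3,:3]
    d=R.T@np.array([(u-m["cx"])/f,-(v-m["cy"])/f,-1]); c=-R.T@E[:3,3]
    return c+d*(z-c[2])/d[2]
def box(a,b,h,z0=0):
    return np.array([[x,y,z] for x in(-a/2,a/2) for y in(-b/2,b/2) for z in(z0,z0+h)])
def cyl(d,h,z0=0):
    t=np.linspace(0,2*np.pi,32,0); return np.vstack([np.c_[d/2*np.cos(t),d/2*np.sin(t),0*t+z] for z in(z0,z0+h)])
S=dict(tier_lower=box(160,62,48),tier_upper=np.vstack([box(160,62,34,6),box(144,46,6)]),dish_large=cyl(66,24),
 dish_small=cyl(44,24),skewer_holder=box(54,54,75),pad_oblong=box(184,86,6),pad_square=box(76,76,6),
 pad_round_large=cyl(90,6),pad_round_small=cyl(64,6),tea_cup=cyl(58,55))
def place(name,q,z=0):
    P=S[name]; c,s=np.cos(q[2]),np.sin(q[2]); return P@np.array([[c,-s,0],[s,c,0],[0,0,1]]).T+[q[0],q[1],z]
def hull(n,name,q,z,sc=8):
    im=np.zeros((400,640),np.uint8); p=cv2.convexHull(proj(n,place(name,q,z)).astype(np.float32))
    cv2.fillConvexPoly(im,np.round(p*16).astype(np.int32),255,cv2.LINE_AA,4); return im/255.
def fit(name,masks,z=0,yaws=None):
    """masks: {cam:mask}; pose minimising silhouette mismatch"""
    n0=list(masks)[0]; v,u=np.argwhere(masks[n0]).mean(0); h=S[name][:,2].max()
    c=ray(n0,u,v,z+h*.7); sm={k:cv2.GaussianBlur(m.astype(float),(0,0),1) for k,m in masks.items()}
    if yaws is None: yaws=[0] if ('round' in name or 'dish' in name or 'cup' in name) else np.arange(-1.57,1.57,.26)
    cost=lambda q:sum(((cv2.GaussianBlur(hull(k,name,q,z),(0,0),1)-sm[k])**2).sum()/masks[k].sum() for k in sm)
    y0=min(yaws,key=lambda y:cost([c[0],c[1],y]))
    r=minimize(cost,[c[0],c[1],y0],method="Nelder-Mead",options=dict(initial_simplex=np.array([c[0],c[1],y0])+np.array([[0,0,0],[8,0,0],[0,8,0],[0,0,.15]]),maxiter=90))
    return r.x,r.fun
E
cat > look.py <<'E'
from h import *
import sys,pickle
out={};M={}
for n in("top","side"): cv2.imwrite(f"pics/l_{n}.png",optics.grab_frame(n))
names=sys.argv[1:] or list(S)
for nm in names:
    ms={}
    for n in("top","side"):
        for i,d in enumerate(optics.trace(n,nm)[:4]):
            v,u=np.argwhere(d["mask"]).mean(0); print(nm,n,i,round(d["confidence"],2),[int(x) for x in d["box"]],u.round(),v.round()); ms.setdefault(n,[]).append(d["mask"])
    M[nm]=ms
pickle.dump(M,open("M.pkl","wb"))
E
python3 look.py
```

```text
tier_lower top 0 0.81 [197, 161, 228, 223] 213.0 192.0
tier_lower side 0 0.8 [295, 144, 335, 171] 314.0 157.0
tier_upper top 0 0.95 [225, 255, 257, 314] 242.0 284.0
tier_upper top 1 0.84 [137, 275, 198, 333] 169.0 305.0
tier_upper top 2 0.66 [405, 262, 468, 317] 436.0 290.0
tier_upper top 3 0.59 [304, 166, 331, 223] 316.0 193.0
tier_upper side 0 0.79 [230, 275, 277, 325] 255.0 299.0
tier_upper side 1 0.78 [225, 167, 273, 190] 250.0 178.0
tier_upper side 2 0.77 [210, 129, 252, 165] 232.0 147.0
tier_upper side 3 0.7 [413, 273, 449, 328] 433.0 300.0
dish_large top 0 0.76 [353, 214, 379, 235] 364.0 223.0
dish_large side 0 0.67 [296, 236, 315, 255] 306.0 245.0
dish_small top 0 0.73 [455, 155, 473, 173] 462.0 163.0
dish_small side 0 0.7 [371, 302, 386, 322] 378.0 310.0
skewer_holder top 0 0.96 [349, 156, 373, 180] 362.0 168.0
skewer_holder top 1 0.62 [254, 150, 287, 182] 269.0 168.0
skewer_holder side 0 0.93 [342, 220, 363, 247] 352.0 232.0
pad_oblong top 0 0.78 [385, 159, 430, 226] 410.0 191.0
pad_oblong side 0 0.59 [310, 257, 373, 301] 342.0 275.0
pad_square top 0 0.8 [250, 207, 284, 235] 266.0 223.0
pad_square side 0 0.62 [283, 179, 312, 198] 297.0 189.0
pad_round_large top 0 0.87 [254, 153, 284, 186] 269.0 169.0
pad_round_large side 0 0.57 [330, 178, 353, 195] 339.0 186.0
pad_round_small top 0 0.55 [451, 202, 475, 226] 462.0 217.0
pad_round_small top 1 0.39 [350, 214, 381, 233] 365.0 223.0
pad_round_small side 0 0.53 [318, 308, 339, 329] 326.0 318.0
tea_cup top 0 0.66 [300, 116, 323, 140] 310.0 128.0
tea_cup top 1 0.62 [352, 156, 373, 180] 361.0 168.0
tea_cup side 0 0.74 [366, 190, 382, 211] 375.0 200.0
```

Run:
```python
import cv2
a=cv2.imread("pics/l_top.png")[100:260,190:490];cv2.imwrite("pics/crop0.png",cv2.resize(a,(800,427),interpolation=cv2.INTER_CUBIC))
```

```text
(no output)
```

View pics/crop0.png

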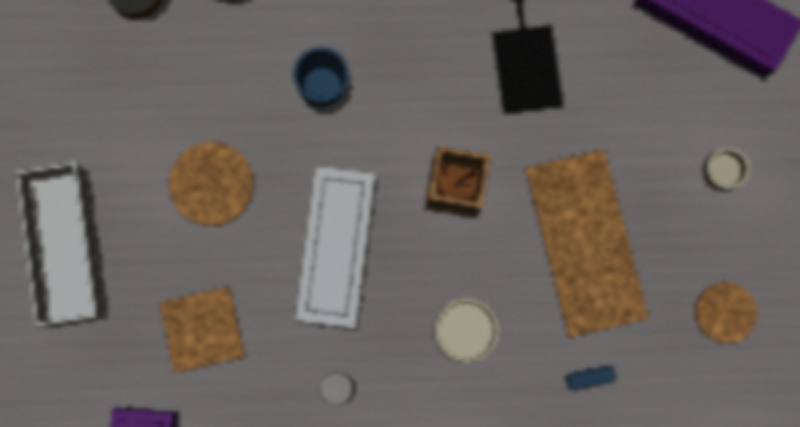

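The crop shows the white closed tier with the grey line at crop (337,247), full (316,193). It also shows the open lower tier, pads, dishes and holder as listed. The network ranks the purple and yellow decoys first, so I select by position.

Run:
```python
from h import *
import pickle
M=pickle.load(open("M.pkl","rb"))
M["tier_upper"]={"top":[M["tier_upper"]["top"][3]]}
for d in optics.trace("side","tier_upper"):
    b=d["box"]
    if 300<b[0]<310 and b[2]<360: M["tier_upper"]["side"]=[d["mask"]];print(b)
Q={}
for nm in S:
    ms={k:v[0] for k,v in M[nm].items()}
    q,c=fit(nm,ms); t,ct=fit(nm,{"top":ms["top"]})
    s=fit(nm,{"side":ms["side"]})[0] if "side" in ms else q*0
    Q[nm]=q;print(nm,q[:2].round(1),q[2].round(3),"cost",round(c,3),"| top",t.round(2),"| side",s.round(2), "r",np.hypot(*q[:2]).round())
pickle.dump(Q,open("Q.pkl","wb"))
```

```text
[302.5, 197.4, 355.9, 220.5]
tier_lower [544.7 345. ] 0.121 cost 0.066 | top [5.4461e+02 3.4566e+02 1.3000e-01] | side [5.4543e+02 3.4496e+02 1.2000e-01] r 645.0
tier_upper [535.1  62. ] -0.139 cost 0.036 | top [ 5.3534e+02  6.2210e+01 -1.5000e-01] | side [ 5.3607e+02  6.0510e+01 -1.2000e-01] r 539.0
dish_large [447.8 -69. ] 0.084 cost 0.158 | top [ 4.4783e+02 -6.8050e+01  1.0000e-01] | side [ 4.4787e+02 -7.0180e+01  8.0000e-02] r 453.0
dish_small [ 608.8 -346.4] 0.132 cost 0.218 | top [ 6.0727e+02 -3.4591e+02  9.0000e-02] | side [ 6.1045e+02 -3.4554e+02 -5.0000e-02] r 700.0
skewer_holder [597.2 -63.9] -0.238 cost 0.039 | top [ 5.9662e+02 -6.3570e+01 -2.4000e-01] | side [597.35 -65.83   1.32] r 601.0
pad_oblong [ 536.6 -200.1] 0.208 cost 0.063 | top [ 5.3575e+02 -1.9987e+02  2.1000e-01] | side [ 5.380e+02 -2.001e+02  2.200e-01] r 573.0Traceback (most recent call last):
  File "<stdin>", line 11, in <module>
  File "h.py", line 32, in fit
    r=minimize(cost,[c[0],c[1],y0],method="Nelder-Mead",options=dict(initial_simplex=np.array([c[0],c[1],y0])+np.array([[0,0,0],[8,0,0],[0,8,0],[0,0
[... 468 characters left out ...]
 File "h.py", line 30, in <genexpr>
    cost=lambda q:sum(((cv2.GaussianBlur(hull(k,name,q,z),(0,0),1)-sm[k])**2).sum()/masks[k].sum() for k in sm)
                                         ~~~~^^^^^^^^^^^^
  File "h.py", line 23, in hull
    im=np.zeros((400,640),np.uint8); p=cv2.convexHull(proj(n,place(name,q,z)).astype(np.float32))
                                                      ~~~~^^^^^^^^^^^^^^^^^^^
  File "h.py", line 7, in proj
    m,f=cam(n); E=m["extrinsics"]; p=np.asarray(P,float)@E[:3,:3].T+E[:3,3]
        ~~~^^^
  File "h.py", line 5, in cam
    m=optics.camera_model(n); f=200/np.tan(np.radians(m["vfov"])/2); return m,f
ValueError: time passes only in moves, steps and waits
```

```bash
sed -i 's/^def cam(n):/import functools\n@functools.cache\ndef cam(n):/' h.py
python3 - <<'E'
from h import *
import pickle
M=pickle.load(open("M.pkl","rb"))
Q=dict(tier_lower=[544.7,345,.121],tier_upper=[535.1,62,-.139],dish_large=[447.8,-69,0],dish_small=[608.8,-346.4,0],skewer_holder=[597.2,-63.9,-.238],pad_oblong=[536.6,-200.1,.208])
for nm in S:
    if nm in Q: continue
    ms={k:v[0] for k,v in M[nm].items()}
    q,c=fit(nm,ms); t,ct=fit(nm,{"top":ms["top"]}); s=fit(nm,{"side":ms["side"]})[0]
    Q[nm]=q;print(nm,q[:2].round(1),q[2].round(3),"cost",round(c,3),"| top",t.round(2),"| side",s.round(2), "r",np.hypot(*q[:2]).round())
pickle.dump(Q,open("Q.pkl","wb"))
s=readout.read_state();print(s["clock"],s["eef_pos"],s["tcp_rot"])
E
```

```text
pad_square [455.9 202.1] 0.179 cost 0.099 | top [4.5554e+02 2.0284e+02 2.1000e-01] | side [457.58 201.82  -1.4 ] r 499.0
pad_round_large [610.2 192.3] 0.096 cost 0.135 | top [6.0972e+02 1.9212e+02 1.0000e-02] | side [6.1157e+02 1.9068e+02 5.0000e-02] r 640.0
pad_round_small [ 459.6 -340.4] 0.056 cost 0.103 | top [ 4.6013e+02 -3.3988e+02  1.5000e-01] | side [ 4.5939e+02 -3.4097e+02  3.0000e-02] r 572.0
tea_cup [713.1  74.1] 0.067 cost 0.187 | top [7.149e+02 7.361e+01 3.000e-02] | side [7.1283e+02 7.6610e+01 6.0000e-02] r 717.0
1.25 [154.52706154 501.76473384 248.31121691] [ 3.14153313e+00 -2.47653760e-05  2.84277991e+00]
```

```bash
cat > plan.py <<'E'
# usage: plan.py x y z yaw [from x y z yaw]: turn (tool z units), then shift in the turned frame, total and per row
import sys
import numpy as np
a=[float(v) for v in sys.argv[1:]]
if len(a)<8:
    from bench import readout
    s=readout.read_state(); a=a[:4]+list(s["eef_pos"])+[s["tcp_rot"][2]]
    print("at",np.round(a[4:],2),"rot",s["tcp_rot"].round(3),"t",round(s["clock"],2),"grip",round(s["grip_width"],1),round(s["finger_force"],1),"j6",s["joint_pos"][5].round(2))
t,f=np.array(a[:4]),np.array(a[4:8])
dy=(t[3]-f[3]+np.pi/2)%np.pi-np.pi/2; y=f[3]+dy; d=t[:3]-f[:3]
c,s_=np.cos(y),np.sin(y); sh=np.array([d[0]*c+d[1]*s_,d[0]*s_-d[1]*c,-d[2]])/300
turn=-np.degrees(dy)/45; n=int(np.ceil(np.linalg.norm(sh[:2])*300/46)) or 1
print("turn",round(turn,3),"shift",sh.round(4),"| xy in",n,"rows of",(sh[:2]/n).round(4),"final yaw",round(y,3))
E
python3 plan.py 544.7 345 29 .121
```

```text
at [154.53 501.76 248.31   2.84] rot [ 3.142 -0.     2.843] t 1.25 grip 85.6 0.0 j6 -0.15
turn -0.535 shift [-1.228  -0.6757  0.731 ] | xy in 10 rows of [-0.1228 -0.0676] final yaw 3.263
```

Emit:
{"name": "drive_tool", "arguments": {
  "deltas": [
    [0,0,0,0,0,-0.178],
    [0,0,0,0,0,-0.178],
    [0,0,0,0,0,-0.178],
    [-0.136,-0.075,0,0,0,0],
    [-0.136,-0.075,0,0,0,0]
  ],
  "fingers": 1,
  "force": 40
}}

```text
clock: 1.75
eef_pos: [241.0, 466.9, 248.4]
tcp_rot: [3.141, 0.0, -3.017]
wrist_force: [0.5, -0.1, -0.7]
grip_width: 85.7
finger_force: 0.0
```

Emit:
{"name": "drive_tool", "arguments": {
  "deltas": [
    [-0.136,-0.075,0,0,0,0],
    [-0.136,-0.075,0,0,0,0],
    [-0.136,-0.075,0,0,0,0],
    [-0.136,-0.075,0,0,0,0],
    [-0.136,-0.075,0,0,0,0]
  ]
}}

```text
clock: 2.25
eef_pos: [458.7, 378.8, 248.4]
tcp_rot: [3.141, 0.0, -3.021]
wrist_force: [-0.3, 0.7, -0.0]
grip_width: 85.7
finger_force: 0.0
```

```bash
python3 plan.py 544.7 345 29 .121
```

```text
at [458.71 378.78 248.43  -3.02] rot [ 3.141  0.    -3.021] t 2.25 grip 85.7 0.0 j6 -1.13
turn -0.001 shift [-0.2709 -0.1464  0.7314] | xy in 3 rows of [-0.0903 -0.0488] final yaw -3.021
```

Emit:
{"name": "drive_tool", "arguments": {
  "deltas": [
    [-0.137,-0.074,0,0,0,0],
    [-0.137,-0.074,0,0,0,0],
    [0,0,0.15,0,0,0],
    [0,0,0.15,0,0,0],
    [0,0,0.15,0,0,0]
  ]
}}

```text
clock: 2.75
eef_pos: [544.4, 345.1, 111.8]
tcp_rot: [3.141, 0.001, -3.022]
wrist_force: [0.7, 0.3, -0.9]
grip_width: 85.3
finger_force: 0.0
```

```bash
python3 plan.py 544.7 345 29 .121
python3 - <<'E'
from h import *
a=optics.grab_frame("side")[110:200,260:380];cv2.imwrite("pics/c1.png",cv2.resize(a,(800,600),interpolation=cv2.INTER_CUBIC))
E
```

```text
at [544.37 345.09 111.8   -3.02] rot [ 3.141e+00  1.000e-03 -3.022e+00] t 2.75 grip 85.3 0.0 j6 -1.24
turn -0.002 shift [-0.0011 -0.0004  0.276 ] | xy in 1 rows of [-0.0011 -0.0004] final yaw -3.021
```

View pics/c1.png

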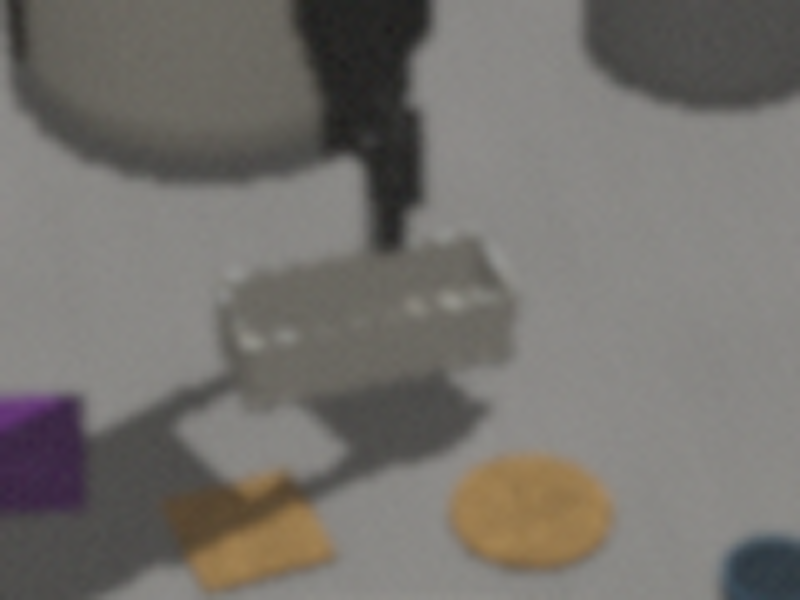

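The crop shows the gripper descending over the middle of the open tier (fingertips at crop (390,240)), well placed. I go down and grip.

Emit:
{"name": "drive_tool", "arguments": {
  "deltas": [
    [0,0,0.1,0,0,0],
    [0,0,0.1,0,0,0],
    [0,0,0.066,0,0,0],
    [0,0,0,0,0,0]
  ]
}}

```text
clock: 3.2
eef_pos: [542.5, 344.9, 31.4]
tcp_rot: [-3.14, -0.005, -3.021]
wrist_force: [-1.1, 0.1, 0.4]
grip_width: 85.6
finger_force: 0.0
```

Emit:
{"name": "drive_tool", "arguments": {
  "deltas": [
    [0,0,0,0,0,0],
    [0,0,0,0,0,0],
    [0,0,0,0,0,0],
    [0,0,0,0,0,0],
    [0,0,0,0,0,0]
  ],
  "fingers": -1
}}

```text
clock: 3.7
eef_pos: [545.1, 346.2, 35.8]
tcp_rot: [3.14, 0.004, -3.021]
wrist_force: [-0.3, 1.0, 6.9]
grip_width: 61.0
finger_force: 45.7
```

Emit:
{"name": "drive_tool", "arguments": {
  "deltas": [
    [0,0,-0.03,0,0,0],
    [0,0,-0.12,0,0,0],
    [0,0,-0.15,0,0,0],
    [0,0,-0.15,0,0,0],
    [0,0,-0.12,0,0,0]
  ]
}}

```text
clock: 4.2
eef_pos: [544.1, 345.7, 208.2]
tcp_rot: [3.141, 0.003, -3.021]
wrist_force: [1.2, 0.4, -0.2]
grip_width: 61.4
finger_force: 44.9
```

```bash
python3 plan.py 536.6 -200.1 36 .208
```

```text
at [544.07 345.66 208.21  -3.02] rot [ 3.141e+00  3.000e-03 -3.021e+00] t 4.2 grip 61.4 44.9 j6 -1.24
turn -0.111 shift [ 0.4    -1.7748  0.574 ] | xy in 12 rows of [ 0.0333 -0.1479] final yaw -2.934
```

Emit:
{"name": "drive_tool", "arguments": {
  "deltas": [
    [0,0,0,0,0,-0.111],
    [0.033,-0.148,0,0,0,0],
    [0.033,-0.148,0,0,0,0],
    [0.033,-0.148,0,0,0,0],
    [0.033,-0.148,0,0,0,0]
  ]
}}

```text
clock: 4.7
eef_pos: [541.3, 162.1, 205.2]
tcp_rot: [-3.142, 0.0, -2.933]
wrist_force: [1.4, -1.6, -1.1]
grip_width: 61.6
finger_force: 44.8
```

Emit:
{"name": "drive_tool", "arguments": {
  "deltas": [
    [0.033,-0.148,0,0,0,0],
    [0.033,-0.148,0,0,0,0],
    [0.033,-0.148,0,0,0,0],
    [0.033,-0.148,0,0,0,0],
    [0.033,-0.148,0,0,0,0]
  ]
}}

```text
clock: 5.2
eef_pos: [538.7, -65.6, 205.3]
tcp_rot: [-3.141, 0.001, -2.934]
wrist_force: [0.2, 0.5, -1.5]
grip_width: 61.4
finger_force: 44.8
```

Emit:
{"name": "drive_tool", "arguments": {
  "deltas": [
    [0.033,-0.148,0,0,0,0],
    [0.033,-0.148,0,0,0,0],
    [0.033,-0.148,0,0,0,0],
    [0,0,0,0,0,0],
    [0,0,0,0,0,0]
  ]
}}

```text
clock: 5.7
eef_pos: [537.1, -201.1, 204.7]
tcp_rot: [3.141, -0.0, -2.936]
wrist_force: [-0.1, 1.2, -1.2]
grip_width: 61.1
finger_force: 44.9
```

```bash
python3 plan.py 536.6 -200.1 42 .208
python3 - <<'E'
from h import *
optics.grab_frame("side");d=optics.trace("side","tier_lower")
s=readout.read_state()["eef_pos"]
for z in (30,):
  pass
for i in d[:2]: print(i["confidence"],i["box"])
for zz in np.arange(s[2]-46,s[2]-22,4): print(zz-s[2],fit("tier_lower",{"side":d[0]["mask"]},z=zz,yaws=[.208]))
cv2.imwrite("pics/s2.png",optics.grab_frame("side"))
E
```

```text
at [ 537.13 -201.09  204.67   -2.94] rot [ 3.141 -0.    -2.936] t 5.7 grip 61.1 44.9 j6 -2.27
turn -0.003 shift [0.001  0.0036 0.5422] | xy in 1 rows of [0.001  0.0036] final yaw -2.934
0.56 [318.8, 213.3, 377.0, 255.0]
-46.0 (array([ 5.39830660e+02, -1.95238779e+02,  2.08545683e-01]), np.float64(0.28974615080676225))
-42.0 (array([ 5.39159928e+02, -1.97956845e+02,  1.88026294e-01]), np.float64(0.2962761640617696))
-38.0 (array([ 5.38476682e+02, -2.01065453e+02,  2.16202902e-01]), np.float64(0.30005952377828815))
-34.0 (array([ 5.37485632e+02, -2.04451749e+02,  2.19546971e-01]), np.float64(0.3056418642861042))
-30.0 (array([ 5.35906802e+02, -2.07572311e+02,  2.17843703e-01]), np.float64(0.31093845298337397))
-26.0 (array([ 5.35921639e+02, -2.11312823e+02,  2.14326031e-01]), np.float64(0.31708849997988664))
```

Emit:
{"name": "drive_tool", "arguments": {
  "deltas": [
    [0,0.0036,0.14,0,0,0],
    [0,0,0.14,0,0,0],
    [0,0,0.14,0,0,0],
    [0,0,0.09,0,0,0],
    [0,0,0.01,0,0,0]
  ]
}}

```text
clock: 6.35
eef_pos: [535.5, -196.7, 45.3]
tcp_rot: [3.137, -0.005, -2.932]
wrist_force: [0.7, 0.8, -1.0]
grip_width: 61.4
finger_force: 44.8
```

Emit:
{"name": "drive_tool", "arguments": {
  "deltas": [
    [0,0,0.01,0,0,0],
    [0,0,0.005,0,0,0],
    [0,0,0,0,0,0]
  ]
}}

```text
clock: 6.65
eef_pos: [538.4, -199.4, 45.6]
tcp_rot: [-3.14, 0.002, -2.933]
wrist_force: [-0.5, 0.0, -1.0]
grip_width: 61.2
finger_force: 44.8
```

Emit:
{"name": "drive_tool", "arguments": {
  "deltas": [
    [0,0,0.01,0,0,0],
    [0,0,0.005,0,0,0],
    [0,0,0,0,0,0]
  ]
}}

```text
clock: 6.95
eef_pos: [538.2, -199.6, 41.8]
tcp_rot: [-3.14, 0.002, -2.934]
wrist_force: [-2.7, 0.6, 12.7]
grip_width: 60.9
finger_force: 46.6
```

Emit:
{"name": "drive_tool", "arguments": {
  "deltas": [
    [0,0,0.005,0,0,0],
    [0,0,0.005,0,0,0],
    [0,0,0,0,0,0]
  ]
}}

```text
clock: 7.25
eef_pos: [538.2, -199.6, 41.7]
tcp_rot: [-3.139, 0.003, -2.934]
wrist_force: [-9.8, 3.7, 35.4]
grip_width: 61.5
finger_force: 49.5
```

Emit:
{"name": "drive_tool", "arguments": {
  "deltas": [
    [0,0,-0.008,0,0,0],
    [0,0,0,0,0,0],
    [0,0,0,0,0,0],
    [0,0,0,0,0,0],
    [0,0,0,0,0,0]
  ],
  "fingers": 1
}}

```text
clock: 7.75
eef_pos: [537.2, -199.1, 38.4]
tcp_rot: [3.141, -0.001, -2.934]
wrist_force: [0.2, -0.4, 0.3]
grip_width: 85.3
finger_force: 0.0
```

Emit:
{"name": "drive_tool", "arguments": {
  "deltas": [
    [0,0,-0.05,0,0,0],
    [0,0,-0.14,0,0,0],
    [0,0,-0.14,0,0,0],
    [0,0,-0.14,0,0,0],
    [0,0,0,0,0,0]
  ]
}}

```text
clock: 8.25
eef_pos: [540.1, -200.6, 185.8]
tcp_rot: [-3.134, 0.009, -2.934]
wrist_force: [0.7, 0.1, -0.5]
grip_width: 85.3
finger_force: 0.0
```

```bash
python3 plan.py 535.1 62 28 -.139
```

```text
at [ 540.13 -200.55  185.83   -2.93] rot [-3.134  0.009 -2.934] t 8.25 grip 85.3 0.0 j6 -2.27
turn 0.442 shift [0.1379 0.8644 0.5261] | xy in 6 rows of [0.023  0.1441] final yaw -3.281
```

Emit:
{"name": "drive_tool", "arguments": {
  "deltas": [
    [0,0,0,0,0,0.148],
    [0,0,0,0,0,0.147],
    [0,0,0,0,0,0.147],
    [0.023,0.144,0,0,0,0],
    [0.023,0.144,0,0,0,0]
  ]
}}

```text
clock: 8.75
eef_pos: [535.3, -111.5, 178.7]
tcp_rot: [3.141, -0.001, 2.999]
wrist_force: [1.0, 0.3, 0.3]
grip_width: 85.9
finger_force: 0.0
```

Emit:
{"name": "drive_tool", "arguments": {
  "deltas": [
    [0.023,0.144,0,0,0,0],
    [0.023,0.144,0,0,0,0],
    [0.023,0.144,0,0,0,0],
    [0.023,0.144,0,0,0,0],
    [0,0,0,0,0,0]
  ]
}}

```text
clock: 9.25
eef_pos: [531.5, 67.9, 179.1]
tcp_rot: [3.14, -0.002, 3.008]
wrist_force: [0.8, -0.1, -0.6]
grip_width: 85.5
finger_force: 0.0
```

```bash
python3 plan.py 535.1 62 27 -.139
python3 - <<'E'
from h import *
I=optics.grab_frame("top");d=optics.trace("top","tier_lower");J=optics.grab_frame("side");e=optics.trace("side","tier_lower")
print(d[0]["confidence"],d[0]["box"],e[0]["confidence"],e[0]["box"])
print(fit("tier_lower",{"top":d[0]["mask"],"side":e[0]["mask"]},z=6),fit("tier_lower",{"top":d[0]["mask"]},z=6),fit("tier_lower",{"side":e[0]["mask"]},z=6))
a=I[130:250,280:460];cv2.imwrite("pics/c2.png",cv2.resize(a,(800,533),interpolation=cv2.INTER_CUBIC))
E
```

```text
at [531.47  67.92 179.07   3.01] rot [ 3.140e+00 -2.000e-03  3.008e+00] t 9.25 grip 85.5 0.0 j6 -1.45
turn 0.006 shift [-0.0147 -0.0179  0.5069] | xy in 1 rows of [-0.0147 -0.0179] final yaw 3.003Traceback (most recent call last):
  File "<stdin>", line 3, in <module>
IndexError: list index out of range
```

```bash
python3 plan.py 535.1 62 27 -.139
python3 - <<'E'
from h import *
I=optics.grab_frame("top");d=optics.trace("top","tier_lower");J=optics.grab_frame("side");e=optics.trace("side","tier_lower")
ms={}
for k,r in(("top",d),("side",e)):
    for x in r: print(k,x["confidence"],x["box"])
    if r: ms[k]=r[0]["mask"]; print(fit("tier_lower",{k:ms[k]},z=6))
a=I[130:250,280:460];cv2.imwrite("pics/c2.png",cv2.resize(a,(800,533),interpolation=cv2.INTER_CUBIC))
E
python3 plan.py 535.1 62 27 -.139
```

```text
at [532.37  62.38 179.39   3.  ] rot [-3.141e+00 -1.000e-03  3.002e+00] t 9.45 grip 85.5 0.0 j6 -1.46
turn -0.001 shift [-0.0092  0.      0.508 ] | xy in 1 rows of [-0.0092  0.    ] final yaw 3.003
top 0.58 [391.8, 159.0, 432.3, 221.8]
top 0.54 [253.8, 153.1, 275.4, 183.8]
(array([ 5.38683331e+02, -1.98607152e+02,  2.12307958e-01]), np.float64(0.026013043551170727))
side 0.8 [316.8, 251.2, 372.7, 291.7]
(array([ 5.38450427e+02, -2.02069142e+02,  2.05154551e-01]), np.float64(0.006857844239627771))
at [532.52  62.04 179.76   3.  ] rot [-3.142 -0.     3.   ] t 9.65 grip 85.4 0.0 j6 -1.46
turn -0.003 shift [-0.0085  0.001   0.5092] | xy in 1 rows of [-0.0085  0.001 ] final yaw 3.003
```

View pics/c2.png

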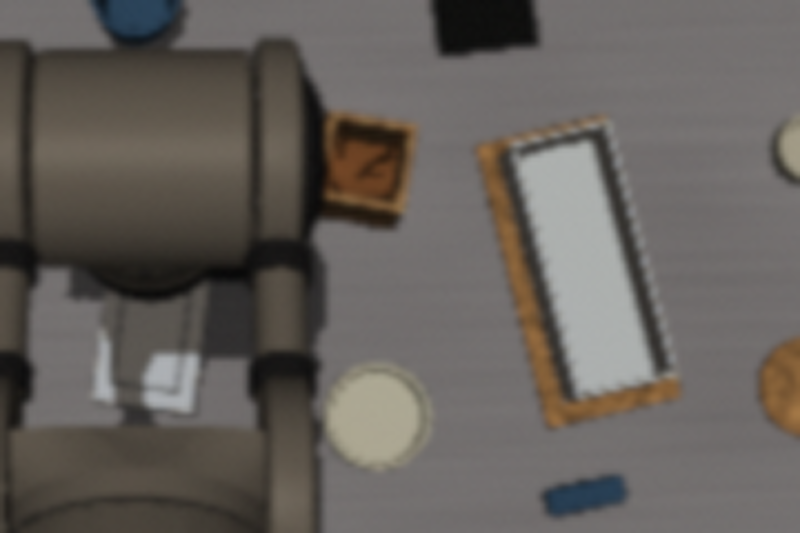

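The crop shows the lower tier on the oblong pad, centre near crop (590,260). The apparent offset to the right is parallax: the fits give (538.5, -200, 0.21) against the pad's (536.6, -200, 0.21). Now the upper tier.

Emit:
{"name": "drive_tool", "arguments": {
  "deltas": [
    [-0.009,0,0.14,0,0,0],
    [0,0,0.14,0,0,0],
    [0,0,0.14,0,0,0],
    [0,0,0.09,0,0,0],
    [0,0,0,0,0,0]
  ]
}}

```text
clock: 10.15
eef_pos: [532.6, 62.1, 23.5]
tcp_rot: [-3.141, -0.008, 3.001]
wrist_force: [-0.4, 0.2, 0.2]
grip_width: 85.2
finger_force: 0.0
```

Emit:
{"name": "drive_tool", "arguments": {
  "deltas": [
    [0,0,0,0,0,0],
    [0,0,0,0,0,0],
    [0,0,0,0,0,0],
    [0,0,0,0,0,0],
    [0,0,0,0,0,0]
  ],
  "fingers": -1
}}

```text
clock: 10.65
eef_pos: [536.4, 62.7, 28.8]
tcp_rot: [3.141, 0.004, 3.002]
wrist_force: [-0.9, -0.6, 8.0]
grip_width: 61.6
finger_force: 45.7
```

Emit:
{"name": "drive_tool", "arguments": {
  "deltas": [
    [0,0,-0.03,0,0,0],
    [0,0,-0.12,0,0,0],
    [0,0,-0.15,0,0,0],
    [0,0,-0.15,0,0,0],
    [0,0,-0.12,0,0,0]
  ]
}}

```text
clock: 11.15
eef_pos: [535.2, 63.0, 201.4]
tcp_rot: [3.141, 0.003, 3.002]
wrist_force: [1.1, -0.4, -2.1]
grip_width: 61.5
finger_force: 44.7
```

```bash
python3 plan.py 538.5 -200.3 81 .208
```

```text
at [535.17  62.96 201.45   3.  ] rot [3.141e+00 3.000e-03 3.002e+00] t 11.15 grip 61.5 44.7 j6 -1.46
turn -0.442 shift [ 0.1703 -0.8609  0.4015] | xy in 6 rows of [ 0.0284 -0.1435] final yaw 3.35
```

Emit:
{"name": "drive_tool", "arguments": {
  "deltas": [
    [0,0,0,0,0,-0.148],
    [0,0,0,0,0,-0.147],
    [0,0,0,0,0,-0.147],
    [0.028,-0.143,0,0,0,0],
    [0.028,-0.143,0,0,0,0]
  ]
}}

```text
clock: 11.65
eef_pos: [536.1, -24.4, 198.8]
tcp_rot: [-3.141, 0.001, -2.93]
wrist_force: [0.7, 0.4, -0.5]
grip_width: 61.4
finger_force: 44.7
```

Emit:
{"name": "drive_tool", "arguments": {
  "deltas": [
    [0.028,-0.143,0,0,0,0],
    [0.028,-0.143,0,0,0,0],
    [0.028,-0.143,0,0,0,0],
    [0.028,-0.143,0,0,0,0],
    [0,0,0,0,0,0]
  ]
}}

```text
clock: 12.15
eef_pos: [538.4, -204.5, 198.4]
tcp_rot: [-3.139, 0.001, -2.939]
wrist_force: [0.5, 0.2, -2.1]
grip_width: 61.4
finger_force: 44.8
```

Emit:
{"name": "drive_tool", "arguments": {
  "deltas": [
    [0,0,0,0,0,0],
    [0,0,0,0,0,0],
    [0,0,0,0,0,0]
  ]
}}

```text
clock: 12.45
eef_pos: [538.9, -198.0, 198.2]
tcp_rot: [3.141, 0.0, -2.932]
wrist_force: [-0.1, -0.2, -2.1]
grip_width: 61.0
finger_force: 44.8
```

```bash
python3 plan.py 538.5 -200.3 81 .208
python3 - <<'E'
from h import *
z=readout.read_state()["eef_pos"][2]-28.8
for k in("top","side"):
    optics.grab_frame(k)
    for x in optics.trace(k,"tier_upper"):
        b=x["box"]; q=fit("tier_upper",{k:x["mask"]},z=z)
        if abs(q[0][0]-538)<40 and abs(q[0][1]+200)<40: print(k,x["confidence"],b,q)
E
```

```text
at [ 538.91 -198.03  198.18   -2.93] rot [ 3.141  0.    -2.932] t 12.45 grip 61.0 44.8 j6 -2.27
turn 0.002 shift [ 0.0029 -0.0071  0.3906] | xy in 1 rows of [ 0.0029 -0.0071] final yaw -2.934
top 0.77 [404.5, 149.1, 447.1, 210.1] (array([ 5.41097224e+02, -1.94270609e+02,  3.10761177e-01]), np.float64(1.835427836832753))
side 0.66 [317.0, 215.1, 381.2, 254.5] (array([ 5.39008732e+02, -1.99591728e+02,  2.13943990e-01]), np.float64(0.47709634291323855))
```

Emit:
{"name": "drive_tool", "arguments": {
  "deltas": [
    [0.002,-0.007,0.1,0,0,0],
    [0,0,0.12,0,0,0],
    [0,0,0.1,0,0,0],
    [0,0,0.04,0,0,0],
    [0,0,0,0,0,0]
  ]
}}

```text
clock: 13.15
eef_pos: [538.0, -200.9, 88.5]
tcp_rot: [3.139, -0.003, -2.933]
wrist_force: [-0.4, -0.1, -2.2]
grip_width: 61.3
finger_force: 44.7
```

Emit:
{"name": "drive_tool", "arguments": {
  "deltas": [
    [0,0,0.008,0,0,0],
    [0,0,0.008,0,0,0],
    [0,0,0.008,0,0,0],
    [0,0,0,0,0,0]
  ]
}}

```text
clock: 13.55
eef_pos: [538.9, -201.7, 83.1]
tcp_rot: [-3.141, 0.001, -2.934]
wrist_force: [0.0, 0.0, -1.3]
grip_width: 61.1
finger_force: 44.8
```

Emit:
{"name": "drive_tool", "arguments": {
  "deltas": [
    [0,0.003,0.006,0,0,0],
    [0,0,0.006,0,0,0],
    [0,0,0,0,0,0],
    [0,0,0,0,0,0]
  ]
}}

```text
clock: 13.95
eef_pos: [538.5, -200.7, 79.0]
tcp_rot: [3.141, -0.0, -2.934]
wrist_force: [1.6, -0.1, -2.4]
grip_width: 61.2
finger_force: 44.7
```

Emit:
{"name": "drive_tool", "arguments": {
  "deltas": [
    [0,0,0.006,0,0,0],
    [0,0,0.006,0,0,0],
    [0,0,0,0,0,0],
    [0,0,0,0,0,0]
  ]
}}

```text
clock: 14.35
eef_pos: [538.7, -200.8, 76.8]
tcp_rot: [-3.141, 0.001, -2.934]
wrist_force: [-3.2, 0.7, 8.7]
grip_width: 61.5
finger_force: 46.1
```

Emit:
{"name": "drive_tool", "arguments": {
  "deltas": [
    [0,0,-0.003,0,0,0],
    [0,0,0,0,0,0],
    [0,0,0,0,0,0],
    [0,0,0,0,0,0],
    [0,0,0,0,0,0]
  ],
  "fingers": 1
}}

```text
clock: 14.85
eef_pos: [538.5, -200.7, 76.2]
tcp_rot: [3.141, -0.0, -2.934]
wrist_force: [-0.4, 0.2, -0.3]
grip_width: 85.2
finger_force: 0.0
```

Emit:
{"name": "drive_tool", "arguments": {
  "deltas": [
    [0,0,-0.05,0,0,0],
    [0,0,-0.14,0,0,0],
    [0,0,-0.14,0,0,0],
    [0,0,-0.12,0,0,0],
    [0,0,0,0,0,0]
  ]
}}

```text
clock: 15.35
eef_pos: [540.8, -201.9, 217.0]
tcp_rot: [-3.135, 0.008, -2.934]
wrist_force: [0.3, -0.3, -1.1]
grip_width: 85.0
finger_force: 0.0
```

```bash
python3 plan.py 597.2 -63.9 47 -.238
```

```text
at [ 540.82 -201.85  217.02   -2.93] rot [-3.135  0.008 -2.934] t 15.35 grip 85.0 0.0 j6 -2.27
turn 0.568 shift [-0.0742  0.4912  0.5667] | xy in 4 rows of [-0.0186  0.1228] final yaw -3.38
```

Emit:
{"name": "drive_tool", "arguments": {
  "deltas": [
    [0,0,0,0,0,0.142],
    [0,0,0,0,0,0.142],
    [0,0,0,0,0,0.142],
    [0,0,0,0,0,0.142],
    [-0.018,0.123,0,0,0,0]
  ]
}}

```text
clock: 15.85
eef_pos: [551.5, -168.8, 210.3]
tcp_rot: [-3.141, -0.001, 2.896]
wrist_force: [0.3, -0.2, 0.4]
grip_width: 85.6
finger_force: 0.0
```

Emit:
{"name": "drive_tool", "arguments": {
  "deltas": [
    [-0.018,0.123,0,0,0,0],
    [-0.018,0.123,0,0,0,0],
    [-0.018,0.123,0,0,0,0],
    [0,0,0,0,0,0],
    [0,0,0,0,0,0]
  ]
}}

```text
clock: 16.35
eef_pos: [594.1, -61.6, 210.4]
tcp_rot: [-3.141, -0.002, 2.905]
wrist_force: [-1.0, -0.2, -0.1]
grip_width: 85.4
finger_force: 0.0
```

Emit:
{"name": "drive_tool", "arguments": {
  "deltas": [
    [0,0,0,0,0,0],
    [0,0,0,0,0,0]
  ]
}}

```text
clock: 16.55
eef_pos: [594.0, -63.5, 211.2]
tcp_rot: [-3.141, -0.0, 2.902]
wrist_force: [0.1, -0.4, 1.1]
grip_width: 85.3
finger_force: 0.0
```

```bash
python3 plan.py 597.2 -63.9 47 -.238
python3 - <<'E'
from h import *
for k in("side",):
    J=optics.grab_frame(k)
    for nm,z in(("tier_lower",6),("tier_upper",48)):
      for x in optics.trace(k,nm):
        q=fit(nm,{k:x["mask"]},z=z,yaws=[.208])
        if abs(q[0][0]-538)<40 and abs(q[0][1]+200)<40: print(nm,x["confidence"],x["box"],q)
a=J[180:310,260:455];cv2.imwrite("pics/c3.png",cv2.resize(a,(800,533),interpolation=cv2.INTER_CUBIC))
E
```

```text
at [593.98 -63.5  211.15   2.9 ] rot [-3.141 -0.     2.902] t 16.55 grip 85.3 0.0 j6 -1.57
turn -0.002 shift [-0.0107  0.0012  0.5472] | xy in 1 rows of [-0.0107  0.0012] final yaw 2.904
tier_lower 0.71 [317.9, 267.9, 369.8, 292.0] (array([ 5.32466453e+02, -2.14657125e+02,  3.14351685e-01]), np.float64(1.4166914068739613))
tier_upper 0.64 [314.6, 243.9, 375.8, 282.9] (array([ 5.37478612e+02, -2.02297837e+02,  1.95963445e-01]), np.float64(0.019949553328141276))
```

View pics/c3.png

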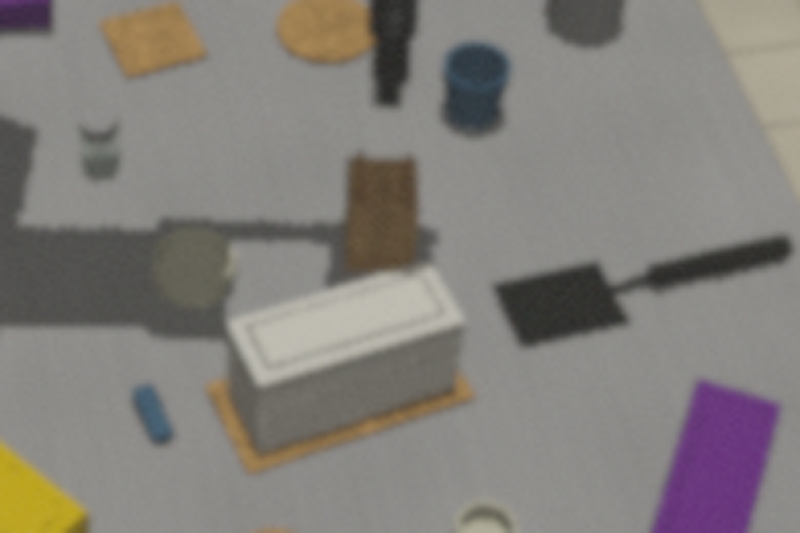

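The crop shows both tiers nested square on the oblong pad (crop (345,370)), with a cork margin all round. The gripper is above the holder (380,210). I grip the holder.

Emit:
{"name": "drive_tool", "arguments": {
  "deltas": [
    [-0.011,0.001,0.14,0,0,0],
    [0,0,0.14,0,0,0],
    [0,0,0.14,0,0,0],
    [0,0,0.12,0,0,0],
    [0,0,0,0,0,0]
  ]
}}

```text
clock: 17.2
eef_pos: [594.2, -62.6, 44.6]
tcp_rot: [-3.142, -0.01, 2.902]
wrist_force: [-0.4, 0.0, -1.1]
grip_width: 85.4
finger_force: 0.0
```

Emit:
{"name": "drive_tool", "arguments": {
  "deltas": [
    [0,0,0,0,0,0],
    [0,0,0,0,0,0],
    [0,0,0,0,0,0],
    [0,0,0,0,0,0],
    [0,0,0,0,0,0]
  ],
  "fingers": -1
}}

```text
clock: 17.7
eef_pos: [599.3, -63.4, 52.2]
tcp_rot: [-3.142, 0.005, 2.903]
wrist_force: [-0.6, -1.2, 7.2]
grip_width: 54.1
finger_force: 42.5
```

Emit:
{"name": "drive_tool", "arguments": {
  "deltas": [
    [0,0,0,0,0,0],
    [0,0,-0.1,0,0,0],
    [0,0,-0.15,0,0,0],
    [0,0,-0.15,0,0,0],
    [0,0,-0.1,0,0,0]
  ]
}}

```text
clock: 18.2
eef_pos: [598.5, -62.9, 204.0]
tcp_rot: [3.141, 0.006, 2.903]
wrist_force: [0.6, -1.0, -1.3]
grip_width: 53.4
finger_force: 42.5
```

```bash
python3 plan.py 455.9 202.1 56 .179
```

```text
at [598.49 -62.94 204.03   2.9 ] rot [3.141 0.006 2.903] t 18.2 grip 53.4 42.5 j6 -1.56
turn -0.531 shift [0.3104 0.954  0.4934] | xy in 7 rows of [0.0443 0.1363] final yaw 3.321
```

Emit:
{"name": "drive_tool", "arguments": {
  "deltas": [
    [0,0,0,0,0,-0.177],
    [0,0,0,0,0,-0.177],
    [0,0,0,0,0,-0.177],
    [0.044,0.136,0,0,0,0],
    [0.044,0.136,0,0,0,0]
  ]
}}

```text
clock: 18.7
eef_pos: [556.7, 12.9, 200.0]
tcp_rot: [-3.142, 0.001, -2.965]
wrist_force: [-0.5, 0.5, -1.8]
grip_width: 54.0
finger_force: 42.6
```

Emit:
{"name": "drive_tool", "arguments": {
  "deltas": [
    [0.044,0.136,0,0,0,0],
    [0.044,0.136,0,0,0,0],
    [0.044,0.136,0,0,0,0],
    [0.044,0.136,0,0,0,0],
    [0.044,0.136,0,0,0,0]
  ]
}}

```text
clock: 19.2
eef_pos: [454.9, 203.2, 200.5]
tcp_rot: [3.141, 0.002, -2.963]
wrist_force: [0.4, 0.3, -0.6]
grip_width: 54.2
finger_force: 42.6
```

Emit:
{"name": "drive_tool", "arguments": {
  "deltas": [
    [0,0,0,0,0,0],
    [0,0,0,0,0,0],
    [0,0,0,0,0,0]
  ]
}}

```text
clock: 19.5
eef_pos: [456.5, 201.2, 199.9]
tcp_rot: [-3.141, 0.001, -2.963]
wrist_force: [-0.3, 0.2, -1.0]
grip_width: 53.8
finger_force: 42.7
```

```bash
python3 plan.py 455.9 202.1 62 .179
python3 - <<'E'
from h import *
z=readout.read_state()["eef_pos"][2]-51.5
for k in("side",):
    J=optics.grab_frame(k)
    for x in optics.trace(k,"skewer_holder")[:2]: print(x["confidence"],x["box"],fit("skewer_holder",{k:x["mask"]},z=z,yaws=[.18]))
E
```

```text
at [456.49 201.15 199.93  -2.96] rot [-3.141e+00  1.000e-03 -2.963e+00] t 19.5 grip 53.8 42.7 j6 -1.49
turn -0.001 shift [0.0014 0.0035 0.4598] | xy in 1 rows of [0.0014 0.0035] final yaw -2.963
0.53 [282.7, 139.5, 305.7, 164.5] (array([4.52971821e+02, 1.96357663e+02, 2.85471373e-02]), np.float64(0.44551603574245485))
```

Emit:
{"name": "drive_tool", "arguments": {
  "deltas": [
    [0.001,0.003,0.14,0,0,0],
    [0,0,0.14,0,0,0],
    [0,0,0.12,0,0,0],
    [0,0,0.045,0,0,0],
    [0,0,0,0,0,0]
  ]
}}

```text
clock: 20.1
eef_pos: [454.6, 201.2, 63.7]
tcp_rot: [-3.141, -0.005, -2.965]
wrist_force: [-1.6, 0.4, -1.7]
grip_width: 53.8
finger_force: 42.6
```

Emit:
{"name": "drive_tool", "arguments": {
  "deltas": [
    [0,0,0.008,0,0,0],
    [0,0,0.008,0,0,0],
    [0,0,0,0,0,0],
    [0,0,0,0,0,0]
  ]
}}

```text
clock: 20.5
eef_pos: [455.9, 202.7, 61.8]
tcp_rot: [3.141, 0.002, -2.963]
wrist_force: [0.0, -0.2, -1.0]
grip_width: 53.6
finger_force: 42.7
```

Emit:
{"name": "drive_tool", "arguments": {
  "deltas": [
    [0,0,0.006,0,0,0],
    [0,0,0,0,0,0],
    [0,0,0,0,0,0]
  ]
}}

```text
clock: 20.8
eef_pos: [455.5, 202.7, 59.4]
tcp_rot: [3.141, 0.0, -2.963]
wrist_force: [0.3, 0.7, -0.5]
grip_width: 54.2
finger_force: 42.7
```

Emit:
{"name": "drive_tool", "arguments": {
  "deltas": [
    [0,0,0.005,0,0,0],
    [0,0,0.003,0,0,0],
    [0,0,0,0,0,0],
    [0,0,0,0,0,0]
  ]
}}

```text
clock: 21.2
eef_pos: [455.6, 202.7, 58.2]
tcp_rot: [3.141, 0.001, -2.963]
wrist_force: [-4.7, -2.0, 12.5]
grip_width: 54.0
finger_force: 44.0
```

Emit:
{"name": "drive_tool", "arguments": {
  "deltas": [
    [0,0,-0.004,0,0,0],
    [0,0,0,0,0,0],
    [0,0,0,0,0,0],
    [0,0,0,0,0,0],
    [0,0,0,0,0,0]
  ],
  "fingers": 1
}}

```text
clock: 21.7
eef_pos: [455.4, 202.6, 57.9]
tcp_rot: [3.142, -0.0, -2.963]
wrist_force: [0.2, -0.1, -0.4]
grip_width: 85.4
finger_force: 0.0
```

Emit:
{"name": "drive_tool", "arguments": {
  "deltas": [
    [0,0,-0.05,0,0,0],
    [0,0,-0.14,0,0,0],
    [0,0,-0.14,0,0,0],
    [0,0,-0.1,0,0,0],
    [0,0,0,0,0,0]
  ]
}}

```text
clock: 22.2
eef_pos: [457.7, 203.3, 191.3]
tcp_rot: [3.141, 0.009, -2.963]
wrist_force: [-0.2, 0.3, -0.5]
grip_width: 85.2
finger_force: 0.0
```

```bash
python3 plan.py 447.8 -69 20 -2.963
```

```text
at [457.65 203.26 191.29  -2.96] rot [ 3.141  0.009 -2.963] t 22.2 grip 85.2 0.0 j6 -1.48
turn 0.0 shift [ 0.1935 -0.8873  0.571 ] | xy in 6 rows of [ 0.0323 -0.1479] final yaw -2.963
```

Emit:
{"name": "drive_tool", "arguments": {
  "deltas": [
    [0.032,-0.147,0,0,0,0],
    [0.032,-0.147,0,0,0,0],
    [0.032,-0.147,0,0,0,0],
    [0.032,-0.147,0,0,0,0],
    [0.032,-0.147,0,0,0,0]
  ]
}}

```text
clock: 22.7
eef_pos: [446.6, -24.5, 186.3]
tcp_rot: [3.141, -0.001, -2.963]
wrist_force: [0.8, -0.1, -0.4]
grip_width: 85.7
finger_force: 0.0
```

Emit:
{"name": "drive_tool", "arguments": {
  "deltas": [
    [0.032,-0.147,0,0,0,0],
    [0,0,0,0,0,0],
    [0,0,0,0,0,0],
    [0,0,0,0,0,0],
    [0,0,0,0,0,0]
  ]
}}

```text
clock: 23.2
eef_pos: [445.7, -66.7, 186.8]
tcp_rot: [3.141, -0.0, -2.961]
wrist_force: [0.2, -0.4, -0.8]
grip_width: 85.6
finger_force: 0.0
```

```bash
python3 plan.py 447.8 -69 20 -2.963;  python3 - <<'E'
from h import *
I=optics.grab_frame("top")
for x in optics.trace("top","skewer_holder")[:2]: print(x["confidence"],x["box"],fit("skewer_holder",{"top":x["mask"]},z=6,yaws=[.18]))
J=optics.grab_frame("side")
for x in optics.trace("side","skewer_holder")[:2]: print(x["confidence"],x["box"],fit("skewer_holder",{"side":x["mask"]},z=6,yaws=[.18]))
for x in optics.trace("side","dish_large")[:2]: print(x["confidence"],x["box"],fit("dish_large",{"side":x["mask"]}))
E
```

```text
at [445.73 -66.75 186.8   -2.96] rot [ 3.141 -0.    -2.961] t 23.2 grip 85.6 0.0 j6 -2.07
turn 0.003 shift [-0.0054 -0.0086  0.556 ] | xy in 1 rows of [-0.0054 -0.0086] final yaw -2.963
0.75 [251.4, 211.6, 273.1, 234.3] (array([4.54660096e+02, 2.04511792e+02, 1.16950365e-01]), np.float64(0.16627037471743408))
0.7 [284.3, 169.9, 298.5, 196.3] (array([ 4.36950147e+02,  2.00269979e+02, -9.87785431e-02]), np.float64(1.405002730014014))
0.68 [295.2, 236.3, 317.3, 254.8] (array([ 4.48347566e+02, -7.16517986e+01,  9.61172588e-02]), np.float64(0.10346584199048744))
```

Emit:
{"name": "drive_tool", "arguments": {
  "deltas": [
    [-0.006,-0.009,0.14,0,0,0],
    [0,0,0.14,0,0,0],
    [0,0,0.14,0,0,0],
    [0,0,0.1,0,0,0],
    [0,0,0.02,0,0,0]
  ]
}}

```text
clock: 23.95
eef_pos: [446.2, -69.5, 22.4]
tcp_rot: [3.139, -0.005, -2.963]
wrist_force: [0.9, 0.9, 0.8]
grip_width: 85.7
finger_force: 0.0
```

Emit:
{"name": "drive_tool", "arguments": {
  "deltas": [
    [0,0,0.01,0,0,0],
    [0,0,0,0,0,0],
    [0,0,0,0,0,0],
    [0,0,0,0,0,0]
  ]
}}

```text
clock: 24.35
eef_pos: [448.9, -70.6, 23.3]
tcp_rot: [-3.14, 0.002, -2.963]
wrist_force: [0.4, -0.3, 0.4]
grip_width: 85.3
finger_force: 0.0
```

```bash
python3 plan.py 447.8 -69 19 -2.963;  python3 - <<'E'
from h import *
J=optics.grab_frame("side");a=J[200:275,256:356];cv2.imwrite("pics/c4.png",cv2.resize(a,(800,600),interpolation=cv2.INTER_CUBIC))
E
```

```text
at [448.94 -70.58  23.33  -2.96] rot [-3.140e+00  2.000e-03 -2.963e+00] t 24.35 grip 85.3 0.0 j6 -2.07
turn 0.0 shift [0.0028 0.0059 0.0144] | xy in 1 rows of [0.0028 0.0059] final yaw -2.963
```

View pics/c4.png

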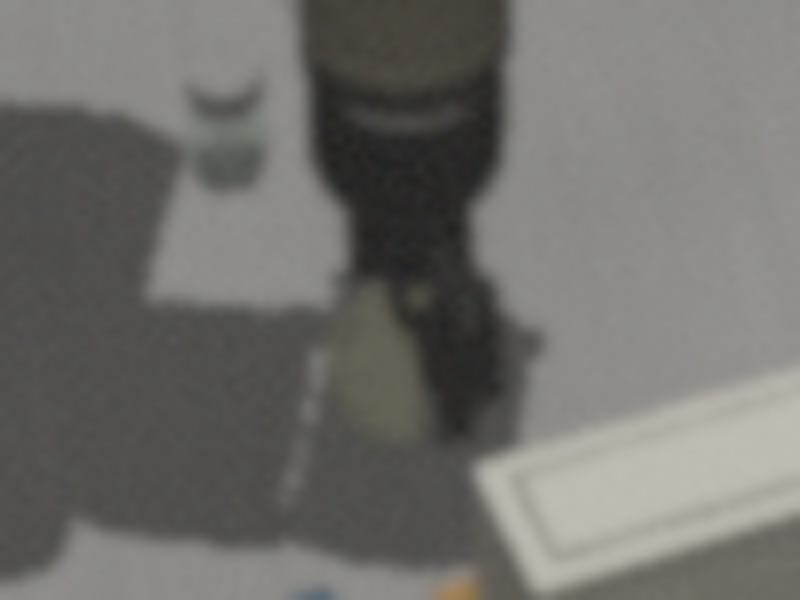

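The crop shows the near finger (tip at crop (455,430)) standing just outside the large dish, which lies between the jaws. I close gently.

Emit:
{"name": "drive_tool", "arguments": {
  "deltas": [
    [0.002,0.004,0.012,0,0,0],
    [0,0,0,0,0,0],
    [0,0,0,0,0,0]
  ]
}}

```text
clock: 24.7
eef_pos: [447.2, -69.2, 18.5]
tcp_rot: [3.141, -0.0, -2.963]
wrist_force: [-0.2, -0.4, -0.3]
grip_width: 85.5
finger_force: 0.0
```

Emit:
{"name": "drive_tool", "arguments": {
  "deltas": [
    [0,0,0,0,0,0],
    [0,0,0,0,0,0],
    [0,0,0,0,0,0],
    [0,0,0,0,0,0],
    [0,0,0,0,0,0]
  ],
  "fingers": -1,
  "force": 30
}}

```text
clock: 25.2
eef_pos: [447.4, -69.3, 18.7]
tcp_rot: [-3.142, 0.0, -2.963]
wrist_force: [-1.5, 0.7, 5.3]
grip_width: 63.5
finger_force: 33.5
```

Emit:
{"name": "drive_tool", "arguments": {
  "deltas": [
    [0,0,-0.02,0,0,0],
    [0,0,-0.03,0,0,0],
    [0,0,0,0,0,0]
  ]
}}

```text
clock: 25.5
eef_pos: [448.0, -69.5, 34.6]
tcp_rot: [-3.141, 0.002, -2.963]
wrist_force: [0.6, 0.4, -0.7]
grip_width: 63.1
finger_force: 33.3
```

Opening 63 instead of 66, so I check the dish in the jaws.

Run:
```python
from h import *
s=readout.read_state();z=s["eef_pos"][2]-18.7; print(s["eef_pos"],s["grip_width"])
im=[]
for k,(r,c) in dict(side=(200,266),top=(180,315)).items():
    J=optics.grab_frame(k)
    for x in optics.trace(k,"dish_large")[:2]: print(k,x["confidence"],x["box"],fit("dish_large",{k:x["mask"]},z=z))
    if k=="side":
        a=cv2.resize(J[r:r+75,c:c+100],(800,600),interpolation=cv2.INTER_CUBIC)
        cv2.polylines(a,[np.round((proj(k,cyl(66,24)[32:]+[448,-69.5,z])-[c,r])*8+4).astype(int)],True,(0,0,255))
cv2.imwrite("pics/c5.png",np.clip(a*1.5,0,255).astype(np.uint8))
```

```text
[448.01545661 -69.51482591  34.58386116] 63.13590361421306
side 0.53 [294.8, 232.6, 306.6, 253.2] (array([ 4.39547804e+02, -6.75362233e+01,  1.33747680e-01]), np.float64(1.3712568074328868))
top 0.62 [253.5, 214.4, 276.3, 235.0] (array([ 4.54111821e+02,  2.05417085e+02, -8.53303141e-03]), np.float64(0.05783973775007964))
```

View pics/c5.png

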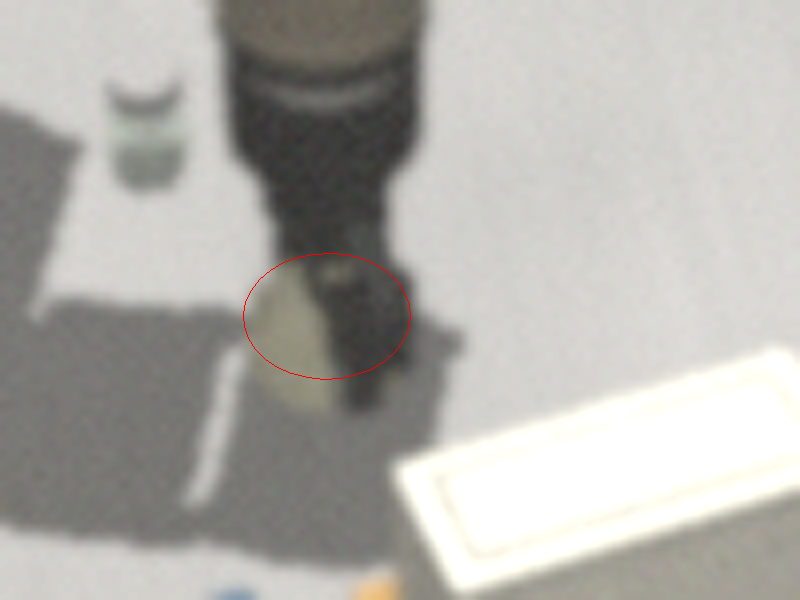

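The crop shows the dish lifted level between the fingers, with its left rim matching the predicted outline (red). The small width difference is acceptable. I carry it.

Emit:
{"name": "drive_tool", "arguments": {
  "deltas": [
    [0,0,-0.06,0,0,0],
    [0,0,-0.12,0,0,0],
    [0,0,-0.12,0,0,0],
    [0,0,-0.04,0,0,0],
    [0,0,0,0,0,0]
  ]
}}

```text
clock: 26.2
eef_pos: [448.3, -69.6, 137.1]
tcp_rot: [-3.14, 0.004, -2.963]
wrist_force: [-0.3, 0.0, -0.8]
grip_width: 63.7
finger_force: 33.6
```

```bash
python3 plan.py 610.2 192.3 28 -2.963
```

```text
at [448.27 -69.61 137.1   -2.96] rot [-3.14   0.004 -2.963] t 26.2 grip 63.7 33.6 j6 -2.07
turn 0.0 shift [-0.6863  0.7633  0.3637] | xy in 7 rows of [-0.098  0.109] final yaw -2.963
```

Emit:
{"name": "drive_tool", "arguments": {
  "deltas": [
    [-0.05,0.055,0,0,0,0],
    [-0.098,0.109,0,0,0,0],
    [-0.098,0.109,0,0,0,0],
    [-0.098,0.109,0,0,0,0],
    [-0.098,0.109,0,0,0,0]
  ]
}}

```text
clock: 26.7
eef_pos: [551.5, 100.8, 133.6]
tcp_rot: [3.141, -0.003, -2.963]
wrist_force: [0.8, -1.4, -1.1]
grip_width: 63.6
finger_force: 33.6
```

Emit:
{"name": "drive_tool", "arguments": {
  "deltas": [
    [-0.098,0.109,0,0,0,0],
    [-0.098,0.109,0,0,0,0],
    [-0.048,0.054,0,0,0,0],
    [0,0,0,0,0,0],
    [0,0,0,0,0,0]
  ]
}}

```text
clock: 27.2
eef_pos: [608.1, 192.5, 133.3]
tcp_rot: [-3.141, -0.004, -2.962]
wrist_force: [0.3, 0.4, -1.8]
grip_width: 63.5
finger_force: 33.5
```

Emit:
{"name": "drive_tool", "arguments": {
  "deltas": [
    [0,0,0,0,0,0],
    [0,0,0,0,0,0],
    [0,0,0,0,0,0]
  ]
}}

```text
clock: 27.5
eef_pos: [609.0, 191.6, 135.7]
tcp_rot: [3.142, -0.0, -2.964]
wrist_force: [-0.6, -0.0, -0.5]
grip_width: 63.9
finger_force: 33.5
```

```bash
python3 plan.py 610.2 192.3 28 -2.963
python3 - <<'E'
from h import *
s=readout.read_state();z=s["eef_pos"][2]-18.7
optics.grab_frame("side")
for x in optics.trace("side","dish_large")[:2]: print(x["confidence"],x["box"],fit("dish_large",{"side":x["mask"]},z=z))
E
```

```text
at [608.99 191.64 135.66  -2.96] rot [ 3.142 -0.    -2.964] t 27.5 grip 63.9 33.5 j6 -1.56
turn -0.001 shift [-0.0044  0.0014  0.3589] | xy in 1 rows of [-0.0044  0.0014] final yaw -2.963
0.63 [331.9, 152.4, 340.3, 166.6] (array([ 5.95552554e+02,  1.99724591e+02, -1.16246235e-01]), np.float64(1.4960839670902635))
```

Emit:
{"name": "drive_tool", "arguments": {
  "deltas": [
    [-0.004,0.001,0.1,0,0,0],
    [0,0,0.12,0,0,0],
    [0,0,0.08,0,0,0],
    [0,0,0.03,0,0,0],
    [0,0,0,0,0,0]
  ]
}}

```text
clock: 28.1
eef_pos: [609.6, 192.8, 35.5]
tcp_rot: [3.142, -0.002, -2.963]
wrist_force: [0.2, -0.2, -0.0]
grip_width: 63.6
finger_force: 33.5
```

Emit:
{"name": "drive_tool", "arguments": {
  "deltas": [
    [0,0,0.01,0,0,0],
    [0,0,0.01,0,0,0],
    [0,0,0,0,0,0],
    [0,0,0,0,0,0]
  ]
}}

```text
clock: 28.5
eef_pos: [610.6, 193.1, 31.2]
tcp_rot: [3.142, 0.001, -2.963]
wrist_force: [-0.4, 0.1, 0.4]
grip_width: 63.4
finger_force: 33.5
```

Emit:
{"name": "drive_tool", "arguments": {
  "deltas": [
    [0,0,0.006,0,0,0],
    [0,0,0,0,0,0],
    [0,0,0,0,0,0]
  ]
}}

```text
clock: 28.8
eef_pos: [610.2, 193.1, 28.7]
tcp_rot: [3.142, 0.0, -2.963]
wrist_force: [-0.1, -0.6, -0.6]
grip_width: 63.7
finger_force: 33.5
```

Emit:
{"name": "drive_tool", "arguments": {
  "deltas": [
    [0,0,0.006,0,0,0],
    [0,0,0.004,0,0,0],
    [0,0,0,0,0,0],
    [0,0,0,0,0,0]
  ]
}}

```text
clock: 29.2
eef_pos: [610.2, 193.0, 25.6]
tcp_rot: [3.142, -0.0, -2.963]
wrist_force: [0.2, 1.8, -1.1]
grip_width: 63.7
finger_force: 33.5
```

Emit:
{"name": "drive_tool", "arguments": {
  "deltas": [
    [0,0,0.004,0,0,0],
    [0,0,0,0,0,0],
    [0,0,0,0,0,0]
  ]
}}

```text
clock: 29.5
eef_pos: [610.4, 193.1, 24.7]
tcp_rot: [3.141, 0.001, -2.963]
wrist_force: [1.1, 0.4, 0.4]
grip_width: 63.7
finger_force: 33.7
```

Emit:
{"name": "drive_tool", "arguments": {
  "deltas": [
    [0,0,0.003,0,0,0],
    [0,0,0,0,0,0],
    [0,0,0,0,0,0]
  ]
}}

```text
clock: 29.8
eef_pos: [610.4, 193.1, 24.7]
tcp_rot: [3.142, 0.001, -2.963]
wrist_force: [-2.7, -1.6, 7.3]
grip_width: 63.5
finger_force: 34.4
```

Emit:
{"name": "drive_tool", "arguments": {
  "deltas": [
    [0,0,0,0,0,0],
    [0,0,0,0,0,0],
    [0,0,0,0,0,0],
    [0,0,0,0,0,0],
    [0,0,0,0,0,0]
  ],
  "fingers": 1
}}

```text
clock: 30.3
eef_pos: [610.2, 193.1, 23.4]
tcp_rot: [3.142, -0.0, -2.963]
wrist_force: [-0.9, -0.2, -0.9]
grip_width: 85.8
finger_force: 0.0
```

Emit:
{"name": "drive_tool", "arguments": {
  "deltas": [
    [0,0,-0.04,0,0,0],
    [0,0,-0.1,0,0,0],
    [0,0,-0.14,0,0,0],
    [0,0,-0.14,0,0,0],
    [0,0,-0.1,0,0,0]
  ]
}}

```text
clock: 30.8
eef_pos: [610.9, 193.2, 183.9]
tcp_rot: [3.141, 0.004, -2.963]
wrist_force: [0.5, -0.2, 0.7]
grip_width: 85.1
finger_force: 0.0
```

```bash
python3 plan.py 608.8 -346.4 19 -2.963
```

```text
at [610.94 193.22 183.87  -2.96] rot [ 3.141  0.004 -2.963] t 30.8 grip 85.1 0.0 j6 -1.56
turn 0.0 shift [ 0.3266 -1.7689  0.5496] | xy in 12 rows of [ 0.0272 -0.1474] final yaw -2.963
```

Emit:
{"name": "drive_tool", "arguments": {
  "deltas": [
    [0.027,-0.147,0,0,0,0],
    [0.027,-0.147,0,0,0,0],
    [0.027,-0.147,0,0,0,0],
    [0.027,-0.147,0,0,0,0],
    [0.027,-0.147,0,0,0,0]
  ]
}}

```text
clock: 31.3
eef_pos: [609.4, -32.8, 180.8]
tcp_rot: [-3.141, 0.001, -2.963]
wrist_force: [0.6, -0.2, 0.2]
grip_width: 85.8
finger_force: 0.0
```

Emit:
{"name": "drive_tool", "arguments": {
  "deltas": [
    [0.027,-0.147,0,0,0,0],
    [0.027,-0.147,0,0,0,0],
    [0.027,-0.147,0,0,0,0],
    [0.027,-0.147,0,0,0,0],
    [0.027,-0.147,0,0,0,0]
  ]
}}

```text
clock: 31.8
eef_pos: [608.7, -257.2, 180.8]
tcp_rot: [-3.141, 0.001, -2.963]
wrist_force: [0.2, 0.3, 0.3]
grip_width: 85.6
finger_force: 0.0
```

Emit:
{"name": "drive_tool", "arguments": {
  "deltas": [
    [0.027,-0.147,0,0,0,0],
    [0.027,-0.147,0,0,0,0],
    [0,0,0,0,0,0],
    [0,0,0,0,0,0],
    [0,0,0,0,0,0]
  ]
}}

```text
clock: 32.3
eef_pos: [608.8, -343.9, 180.0]
tcp_rot: [3.141, 0.0, -2.962]
wrist_force: [0.6, -0.2, -0.2]
grip_width: 85.1
finger_force: 0.0
```

```bash
python3 - <<'E'
from h import *
for k in("top","side"):
    J=optics.grab_frame(k)
    for nm,z in(("dish_large",6),("dish_small",0),("tea_cup",0),("skewer_holder",6)):
        for x in optics.trace(k,nm)[:2]:
            q,c=fit(nm,{k:x["mask"]},z=z,yaws=[.18]); print(k,nm,round(x["confidence"],2),q.round(2),round(c,2))
E
python3 plan.py 608.8 -346.4 19 -2.963
```

```text
top dish_large 0.97 [6.1090e+02 1.9291e+02 2.5000e-01] 0.03
top dish_small 0.55 [ 6.0800e+02 -3.4477e+02  2.5000e-01] 0.25
top tea_cup 0.72 [7.1366e+02 7.3200e+01 3.1000e-01] 0.13
top skewer_holder 0.75 [4.5440e+02 2.0217e+02 2.0000e-01] 0.03
side dish_small 0.78 [ 6.0981e+02 -3.4547e+02  2.8000e-01] 0.07
side skewer_holder 0.56 [4.5430e+02 2.0122e+02 6.0000e-02] 0.04
at [ 608.75 -344.74  179.62   -2.96] rot [ 3.142  0.    -2.963] t 32.8 grip 85.7 0.0 j6 -2.37
turn 0.001 shift [ 0.0008 -0.0055  0.5354] | xy in 1 rows of [ 0.0008 -0.0055] final yaw -2.963
```

Emit:
{"name": "drive_tool", "arguments": {
  "deltas": [
    [0,-0.003,0.14,0,0,0],
    [0,0,0.14,0,0,0],
    [0,0,0.14,0,0,0],
    [0,0,0.08,0,0,0],
    [0,0,0.02,0,0,0]
  ]
}}

```text
clock: 33.3
eef_pos: [607.0, -344.6, 19.6]
tcp_rot: [3.137, -0.005, -2.963]
wrist_force: [0.2, -0.2, 0.4]
grip_width: 85.2
finger_force: 0.0
```

Emit:
{"name": "drive_tool", "arguments": {
  "deltas": [
    [0,0,0.005,0,0,0],
    [0,0,0,0,0,0],
    [0,0,0,0,0,0],
    [0,0,0,0,0,0]
  ]
}}

```text
clock: 33.7
eef_pos: [609.5, -346.4, 23.8]
tcp_rot: [-3.14, 0.002, -2.963]
wrist_force: [-0.3, -0.6, 1.1]
grip_width: 85.5
finger_force: 0.0
```

```bash
python3 plan.py 608.8 -345.5 21 -2.963
```

```text
at [ 609.55 -346.37   23.83   -2.96] rot [-3.140e+00  2.000e-03 -2.963e+00] t 33.7 grip 85.5 0.0 j6 -2.38
turn 0.0 shift [0.0019 0.0033 0.0094] | xy in 1 rows of [0.0019 0.0033] final yaw -2.963
```

Emit:
{"name": "drive_tool", "arguments": {
  "deltas": [
    [0,0.003,0.008,0,0,0],
    [0,0,0,0,0,0],
    [0,0,0,0,0,0]
  ]
}}

```text
clock: 34.0
eef_pos: [608.6, -344.9, 19.7]
tcp_rot: [3.141, -0.0, -2.963]
wrist_force: [-0.2, 0.6, -0.2]
grip_width: 85.3
finger_force: 0.0
```

Emit:
{"name": "drive_tool", "arguments": {
  "deltas": [
    [0,0,0,0,0,0],
    [0,0,0,0,0,0],
    [0,0,0,0,0,0],
    [0,0,0,0,0,0],
    [0,0,0,0,0,0]
  ],
  "fingers": -1,
  "force": 30
}}

```text
clock: 34.5
eef_pos: [608.8, -345.1, 19.9]
tcp_rot: [-3.141, 0.0, -2.963]
wrist_force: [-0.2, 0.4, 1.2]
grip_width: 42.3
finger_force: 31.6
```

Emit:
{"name": "drive_tool", "arguments": {
  "deltas": [
    [0,0,0,0,0,0],
    [0,0,0,0,0,0],
    [0,0,0,0,0,0]
  ]
}}

```text
clock: 34.8
eef_pos: [608.8, -345.1, 19.8]
tcp_rot: [-3.141, 0.0, -2.963]
wrist_force: [0.4, -0.5, 1.8]
grip_width: 41.9
finger_force: 31.7
```

Emit:
{"name": "drive_tool", "arguments": {
  "deltas": [
    [0,0,-0.02,0,0,0],
    [0,0,-0.03,0,0,0],
    [0,0,0,0,0,0]
  ]
}}

```text
clock: 35.1
eef_pos: [609.4, -345.5, 36.5]
tcp_rot: [-3.14, 0.002, -2.963]
wrist_force: [-0.3, 0.1, -0.4]
grip_width: 42.1
finger_force: 31.4
```

```bash
python3 plan.py 459.6 -340.4 30 -2.963
python3 - <<'E'
from h import *
J=optics.grab_frame("side");a=J[270:345,330:430];cv2.imwrite("pics/c6.png",cv2.resize(a,(800,600),interpolation=cv2.INTER_CUBIC))
E
```

```text
at [ 609.45 -345.51   36.49   -2.96] rot [-3.140e+00  2.000e-03 -2.963e+00] t 35.1 grip 42.1 31.4 j6 -2.37
turn 0.0 shift [0.4885 0.1055 0.0216] | xy in 4 rows of [0.1221 0.0264] final yaw -2.963
```

View pics/c6.png

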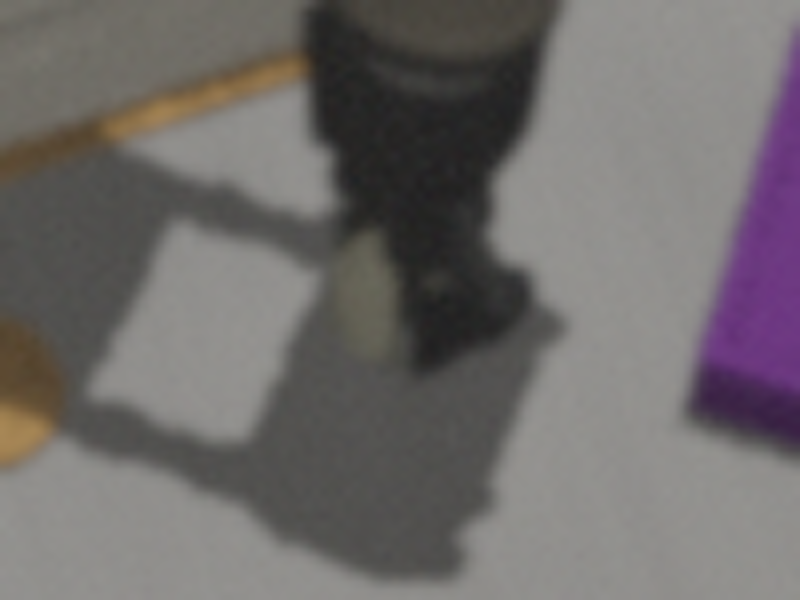

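The crop shows the small dish held between the fingers at crop (370,300), clear of the bench. I carry it to the small pad.

Emit:
{"name": "drive_tool", "arguments": {
  "deltas": [
    [0,0,-0.07,0,0,0],
    [0,0,-0.08,0,0,0],
    [0.08,0.017,0,0,0,0],
    [0.122,0.026,0,0,0,0],
    [0.122,0.026,0,0,0,0]
  ]
}}

```text
clock: 35.65
eef_pos: [508.2, -341.5, 79.6]
tcp_rot: [-3.141, 0.0, -2.962]
wrist_force: [0.7, -1.5, -0.3]
grip_width: 42.2
finger_force: 31.4
```

Emit:
{"name": "drive_tool", "arguments": {
  "deltas": [
    [0.1,0.022,0,0,0,0],
    [0.064,0.014,0,0,0,0],
    [0,0,0,0,0,0],
    [0,0,0,0,0,0],
    [0,0,0,0,0,0]
  ]
}}

```text
clock: 36.15
eef_pos: [460.1, -340.3, 79.8]
tcp_rot: [-3.141, 0.001, -2.962]
wrist_force: [0.5, 0.6, -0.2]
grip_width: 42.1
finger_force: 31.4
```

Emit:
{"name": "drive_tool", "arguments": {
  "deltas": [
    [0,0,0,0,0,0],
    [0,0,0,0,0,0]
  ]
}}

```text
clock: 36.35
eef_pos: [459.6, -339.9, 79.5]
tcp_rot: [3.142, 0.0, -2.962]
wrist_force: [0.5, 0.5, -0.1]
grip_width: 42.0
finger_force: 31.4
```

```bash
python3 plan.py 459.6 -340.4 33 -2.963
```

```text
at [ 459.65 -339.89   79.45   -2.96] rot [ 3.142  0.    -2.962] t 36.35 grip 42.0 31.4 j6 -2.52
turn 0.001 shift [ 0.0005 -0.0017  0.1548] | xy in 1 rows of [ 0.0005 -0.0017] final yaw -2.963
```

Emit:
{"name": "drive_tool", "arguments": {
  "deltas": [
    [0,0,0.06,0,0,0],
    [0,0,0.06,0,0,0],
    [0,0,0.035,0,0,0],
    [0,0,0,0,0,0],
    [0,0,0,0,0,0]
  ]
}}

```text
clock: 36.85
eef_pos: [459.3, -340.1, 33.4]
tcp_rot: [-3.142, 0.0, -2.963]
wrist_force: [0.3, -0.7, -0.1]
grip_width: 42.4
finger_force: 31.4
```

Emit:
{"name": "drive_tool", "arguments": {
  "deltas": [
    [0,0,0.007,0,0,0],
    [0,0,0.007,0,0,0],
    [0,0,0,0,0,0],
    [0,0,0,0,0,0]
  ]
}}

```text
clock: 37.25
eef_pos: [459.1, -340.1, 29.2]
tcp_rot: [-3.141, 0.0, -2.963]
wrist_force: [-0.6, 0.0, -1.4]
grip_width: 42.0
finger_force: 31.4
```

Emit:
{"name": "drive_tool", "arguments": {
  "deltas": [
    [0,0,0.006,0,0,0],
    [0,0,0,0,0,0],
    [0,0,0,0,0,0]
  ]
}}

```text
clock: 37.55
eef_pos: [459.0, -340.0, 27.1]
tcp_rot: [3.141, 0.0, -2.963]
wrist_force: [0.4, -0.3, -0.0]
grip_width: 42.2
finger_force: 31.4
```

Emit:
{"name": "drive_tool", "arguments": {
  "deltas": [
    [0,0,0.005,0,0,0],
    [0,0,0,0,0,0],
    [0,0,0,0,0,0]
  ]
}}

```text
clock: 37.85
eef_pos: [459.1, -340.1, 25.8]
tcp_rot: [-3.141, 0.0, -2.963]
wrist_force: [0.1, 0.2, 0.8]
grip_width: 42.4
finger_force: 31.6
```

Emit:
{"name": "drive_tool", "arguments": {
  "deltas": [
    [0,0,0.003,0,0,0],
    [0,0,0,0,0,0],
    [0,0,0,0,0,0]
  ]
}}

```text
clock: 38.15
eef_pos: [459.1, -340.1, 25.8]
tcp_rot: [-3.141, 0.0, -2.963]
wrist_force: [-1.5, 0.7, 9.0]
grip_width: 42.1
finger_force: 32.4
```

Contact is firm. I release, rise and look at everything.

Emit:
{"name": "drive_tool", "arguments": {
  "deltas": [
    [0,0,0,0,0,0],
    [0,0,0,0,0,0],
    [0,0,0,0,0,0],
    [0,0,0,0,0,0],
    [0,0,0,0,0,0]
  ],
  "fingers": 1
}}

```text
clock: 38.65
eef_pos: [459.0, -340.0, 24.6]
tcp_rot: [3.141, -0.0, -2.963]
wrist_force: [-0.6, 1.1, 0.4]
grip_width: 85.5
finger_force: 0.0
```

Emit:
{"name": "drive_tool", "arguments": {
  "deltas": [
    [0,0,-0.04,0,0,0],
    [0,0,-0.1,0,0,0],
    [0,0,-0.14,0,0,0],
    [0,0,-0.14,0,0,0],
    [0,0,-0.14,0,0,0]
  ]
}}

```text
clock: 39.15
eef_pos: [458.8, -339.8, 195.4]
tcp_rot: [-3.141, 0.0, -2.963]
wrist_force: [0.1, 0.5, 0.4]
grip_width: 85.7
finger_force: 0.0
```

Emit:
{"name": "drive_tool", "arguments": {
  "deltas": [
    [0.14,0,-0.08,0,0,0],
    [0.14,0,-0.08,0,0,0],
    [0,0,0,0,0,0],
    [0,0,0,0,0,0],
    [0,0,0,0,0,0]
  ]
}}

```text
clock: 39.65
eef_pos: [376.7, -354.6, 240.5]
tcp_rot: [3.141, 0.0, -2.963]
wrist_force: [0.0, -0.1, -0.3]
grip_width: 85.7
finger_force: 0.0
```

Run:
```python
from h import *
import pickle
Q=pickle.load(open("Q.pkl","rb")); P=dict(tier_lower="pad_oblong",tier_upper="pad_oblong",dish_large="pad_round_large",dish_small="pad_round_small",skewer_holder="pad_square",tea_cup="tea_cup")
for k in("top","side"):
    J=optics.grab_frame(k); cv2.imwrite(f"pics/f_{k}.png",J)
    for nm,p in P.items():
        z={"tea_cup":0,"tier_upper":48}.get(nm,6)
        for x in optics.trace(k,nm):
            v,u=np.argwhere(x["mask"]).mean(0)
            if np.hypot(*(ray(k,u,v,z+20)[:2]-Q[p][:2]))>60: continue
            q,c=fit(nm,{k:x["mask"]},z=z,yaws=[.2]); print(k,nm,round(x["confidence"],2),q.round(2),"off pad",(q[:2]-Q[p][:2]).round(1),round(c,2))
print(readout.read_state()["clock"])
```

```text
top tier_lower 0.69 [ 5.2898e+02 -1.4723e+02  1.5000e-01] off pad [-7.6 52.9] 6.07
top tier_upper 0.82 [ 5.3731e+02 -2.0045e+02  2.0000e-01] off pad [ 0.7 -0.4] 0.02
top dish_large 0.56 [6.1134e+02 1.9334e+02 2.6000e-01] off pad [1.1 1.1] 0.02
top dish_small 0.47 [ 4.5757e+02 -3.4177e+02  3.2000e-01] off pad [-2.1 -1.4] 0.08
top skewer_holder 0.83 [4.5507e+02 2.0244e+02 2.3000e-01] off pad [-0.8  0.4] 0.03
top tea_cup 0.73 [7.1344e+02 7.2590e+01 3.4000e-01] off pad [ 0.3 -1.5] 0.06
side tier_lower 0.8 [ 5.3145e+02 -2.2519e+02 -6.0000e-02] off pad [ -5.2 -25.1] 1.54
side tier_upper 0.85 [ 5.3997e+02 -2.0209e+02  2.0000e-01] off pad [ 3.4 -2. ] 0.07
side dish_large 0.78 [6.1071e+02 1.9424e+02 3.0000e-02] off pad [0.5 2. ] 0.07
side dish_small 0.47 [ 4.5929e+02 -3.3946e+02  2.3000e-01] off pad [-0.3  0.9] 0.13
side tea_cup 0.87 [7.1257e+02 7.5810e+01 2.5000e-01] off pad [-0.5  1.7] 0.15
40.35
```

View pics/f_side.png

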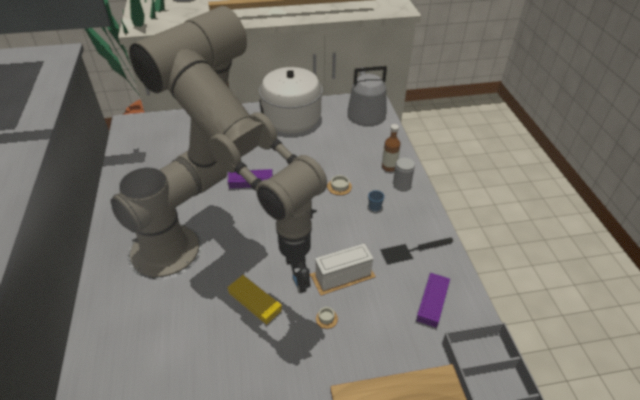

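The side view shows the nested tiers on the oblong pad (344,268), the large dish on its pad (340,185), the small dish on its pad (327,317) and the cup untouched (376,200). The arm hides the holder here, but the top view fits it to within 1 mm. The tier_lower fits in this last check are poor because the upper tier covers it.

```bash
python3 -c "
from bench import ticket
print(ticket.close_job())"
```

```text
the job is handed in; nothing more can be done
None
```

I handed the job in at about 40 s of robot time, with no verdict returned: the tiers are nested on the oblong pad, the holder and both dishes measured within about 4 mm of their pad centres, and the tea cup was not touched.

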